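# Clamp the grater on the one-handed preparation board

## Task

Lay the flat grater teeth up on the wooden preparation board with its handle towards you, and slide it home into the corner until you feel its head bear on the stop screw with its side snug along the fence. Then push the clamp's red handle down past its dead point so that the rubber pad holds the grater's head, and let go. Work by feel and gently, never pushing the grater against the stops or the handle with more than about 15 newtons, and leave everything else standing where it is.

Things in the scene. Friction and masses are not known exactly. Their poses are not given: they have to be found in the camera images.
- board: Fixed beech preparation board, 280 (x) x 320 (y) x 22 mm high, yaw within 15 degrees. Origin: centre of its underside; x away from the robot, y left, z up. Two wooden strips make a corner for the grater at its far right, a steel toggle clamp stands left of that corner. Home, the grater's origin is at board x +6 to +14 (as the stop screw is set), y -80, z +22 mm, its x along the board's.
- end_stop: Wooden block fixed on the board, 14 (x) x 56 (y) mm, 12 mm high. Origin: middle of its near face (looking to -x), at the board's top (board x +124, y -80, z +22 mm). Through it runs a stop screw, 11 mm across, axis 7 mm over the board, whose rubber tip stands out 5 to 13 mm from that face towards the robot: its setting is not measured, feel for it. The grater's head bears on the tip.
- side_fence: Wooden strip on the board, 60 (x) x 10 (y) mm, 10 mm high over the board. Origin: middle of its right face (looking to -y), at the board's top (board x +85, y -50, z +22 mm). The left side of the grater's head end bears on this face. Axes as the board's.
- grater: Flat hand grater, loose, teeth up, 0.2 kg, 210 mm long, 14 thick: black frame 60 mm wide with a toothed steel plate (x -25 to +105 mm, the last 32 mm a solid head), green handle 24 mm wide (x -105 to -25). Origin: underside, mid-length; x from handle to head. Balances near its origin; taken across the frame at about x -5 mm the left finger stays clear of the fence.
- grater_head (a point): Middle of the grater's front (head) face, 105 mm ahead of its origin and 7 mm over its underside.
- grip_end (a point): Point on the centre line of the clamp's red handle grip (84 mm long, 17 wide, 13 thick), 10 mm from its free end, 126 mm from its pivot. Open: the handle stands up 55 to 75 degrees, leaning to the board's +y. Shut on its stop: nearly level, this point at board x +97, y +118, z +67 mm. Dead point: this point about 22 mm higher than shut; follow the handle down from there to its stop.
- clamp_handle: Clamp handle. Origin: its pivot, which moves a little (board x +97; y +8, z +70 mm open; y -8, z +78 shut). It swings in the upright plane along the board's y: push the grip to the board's +y, then down. Pushed at the grip's end it takes about 1 N, over the last 40 mm before the dead point up to 4 to 9 N (the pad's setting is not known), then falling to nothing.
- pad: Black rubber pad, 18 mm across, on the spindle at the end of the clamp's bar. Origin: centre of its lower face. Open, it hangs 45 to 65 mm over the board above the grater's place, so the head must be slid in under it from the robot's side; shut, it sits on the middle of the grater's head (board x +97, y -80 mm).
- mill: Black plastic electric mill with a clear lid and a toggle switch, 94 mm across, 194 mm high. Origin: centre of its underside. Bystander.
- saucer: White saucer, 130 mm across, 16 mm high, the tea glass on it. Origin: centre of its underside. Bystander.
- tea_glass: Stainless steel tea glass, 60 mm across, 85 mm high, on the saucer. Origin: centre of its underside. Bystander.
- dish: Small blue ceramic dish, 96 mm across, 32 mm high. Origin: centre of its underside. Bystander.
- spatula: Beech spatula, 295 mm long, its blade resting on the dish's rim, its handle end on the counter. Origin: on the counter under its middle; x towards the blade. Bystander.
- cheese: Wedge block of hard cheese with a rind, 85 x 54 x 45 mm. Origin: centre of its underside. Bystander.
Not all that is in view belongs to the job. What is meant by the grater is not turquoise, and is the larger of those in its own colour.

How it is judged:
By the outcome, as a careful person would: the job done as asked, in the order asked, and still so for the second after the job is handed in, with the robot touching nothing.
It also fails if it takes over 72 s, if anything falls off the work surface, if the arm or the gripper's body presses on something with over 40 N, if the wrist force passes 120 N, or if a joint passes its speed limit or range.

## Robot

A 6-joint arm with a two-finger parallel gripper is mounted at the origin on the work surface. World frame = base frame: x ahead of the robot, y to its left, z up, the work surface at z = 0. Lengths are in m, angles in rad, forces in N, time in s.
With the tool pointing down it reaches from about 0.225 to 0.875 m from the base axis. Payload 3.4 kg.
Tool frame: the origin (TCP) lies on the mounting face of the last link; the fingertips stand 173 mm ahead of it and the grasp point (between the pads) lies 155 mm ahead of it; y points along the fingers, x is the direction in which the jaws open and shut, and the axes are right-handed (so a half turn about y gives the same grasp; the last joint's range is limited). The gripper opens to 85 mm and grips with 20 to 120 N. Pads are 22 mm wide; open, the fingers measure 114 mm over their backs; the gripper's body (76 mm by 85 mm) begins 54 mm behind the grasp point. The pads swing forward as they close: fully open they stand 13 mm farther back than shut.
Start: joints at [1.017, 0.276, 1.505, -0, 1.361, -0.121], TCP at [0.241, 0.522, 0.405] pointing down, gripper open.
Joint ranges: [-2.89, 2.89], [-0.75, 2.08], [0.22, 2.7], [-1.18, 4.32], [0.11, 2.71], [-2.7, 2.7]. Speed limits (rad/s): [2.57, 2.57, 3.14, 3.14, 3.14, 3.14].

## Interface

Orientations are given as a unit quaternion [w, x, y, z].
In Python, from rig import manip, vision, ticket gives the robot as it stands.
- The arm moves only by the tool arm_command, never from a script. Its argument "increments" is one flat list of numbers, 7 for each row, row after row: the turn, a rotation vector about the tool's x, y, z in rad, then the shift along the tool's x, y, z in cm, then the closure, from 0 (fully open) to 1 (shut). In form: [wx, wy, wz, tx, ty, tz, hand, wx, wy, wz, tx, ty, tz, hand, ...]. A call has 1 to 8 rows; each row shifts and turns the commanded pose from where the row before left it, along the tool's axes as they then stand; what a row does not reach is not made up. A row lasts 1/8 s, in which the tool goes at most 62.5 mm and 10.7 degrees, less where a joint would pass 70% of its speed; a pose out of reach is approached as far as the arm can. A call is refused whole if a number of a shift passes 6.25 or a number of a turn 0.188, either way. A call with a gripper value outside its range is refused whole. The fingers move at their own pace and stop on an object; "grip_force" is the grip in N (left out, the last holds). Time passes only in rows, so rows that do not move let the fingers close. It gives the time, the measured TCP pose, the force and the opening at its end, in the units of the state.
- manip.get_state(): the state, without advancing time (a new reading comes with each control period).
- vision.get_image(name): name is "scene" or "side" or "wrist"; returns the picture (480x640x3 uint8, red, green, blue); there is no depth.
- vision.camera_params(name): a dict with "vfov" (degrees; the focal length in pixels is half the picture's height over the tangent of half this angle, whatever the lens; pixels are square), "cx", "cy" (the principal point, pixels), "R" (3x3) and "t" (3): a world point X has camera coordinates R X + t. Camera axes: x right, y down, z forward; pixel columns grow to the right and rows downward; lengths in m; the calibration is good to about 2 mm. A picture is of the moment at which its call begins: read the wrist's pose just before it. camera_params takes no time and is no camera call; for the wrist camera it gives the pose at the moment of the call.
- ticket.sign_off(): hands the job in, once; it reports no verdict.
The state is a dict: "clock": time; "qpos": joint angles; "qd": joint speeds; "effort": joint torques, N m; "position": TCP position; "ee_rot": TCP orientation; "contact_force": force on the tool from outside, world axes, zero at the start; "moment": the same for the moment, N m; "width": finger opening in m.
Only numpy, scipy, OpenCV 4.12 (cv2) and the standard library are available. Lean on these libraries where they do the work, as an engineer would, in place of code of your own. Each camera call takes 0.05 s, during which the arm holds its last target.

## Working session

There is one attempt and no reset: what is moved stays moved. The work goes in short steps, Python scripts to look and compute and a tool call to move; the robot and the scene stay as the last step left them, time stands still between calls to the robot, and variables do not carry over. Pictures are saved under pics/ and viewed, and the job is handed in when it is done.

Besides the shell and the picture viewer there is one more tool, called after "Call:" in YAML: its name, and indented under it one key for each argument. arm_command: Moves the arm, as the interface text tells. Its arguments: {"type":"object","properties":{"increments":{"type":"array"},"grip_force":{"type":"number"}},"required":["increments"]}

```bash
ls; mkdir -p pics; python3 - <<'E'
from rig import manip, vision
import cv2
print(manip.get_state())
for n in ["scene","side","wrist"]:
    p=vision.camera_params(n); print(n,p)
    cv2.imwrite(f"pics/{n}0.png",vision.get_image(n)[:,:,::-1])
E
```

```text
pics
{'clock': 0.0, 'qpos': array([ 1.01697844e+00,  2.76602482e-01,  1.50614814e+00,  1.30089793e-05,
        1.36070904e+00, -1.20996423e-01]), 'qd': array([ 0.00148577, -0.00055782,  0.00030856, -0.00137881,  0.00056596,
       -0.0012129 ]), 'effort': array([ 8.63032401e-04, -4.16776657e+01, -2.45801854e+01, -1.56099209e-04,
        1.11146359e-02, -1.64883693e-05]), 'position': array([0.24106011, 0.52179041, 0.40382917]), 'ee_rot': array([-0.59541835,  0.59598208,  0.38037661, -0.38157041]), 'contact_force': array([ 1.20662736e-04,  3.82317991e-01, -4.00798413e-01]), 'moment': array([-0.0432483 , -0.00164319,  0.02473826]), 'width': 0.08554923186127535}
scene {'vfov': 44.24064479689603, 'cx': 315.4803872528662, 'cy': 245.78490879302458, 'R': array([[-0.3666296 ,  0.9303507 , -0.00550547],
       [ 0.74217493,  0.28889525, -0.6047445 ],
       [-0.56103397, -0.22580326, -0.79640051]]), 't': array([ 0.15121442, -0.34153162,  2.08234875])}
side {'vfov': 45.2097330202795, 'cx': 312.1391494258806, 'cy': 232.24811009531533, 'R': array([[ 0.99914547, -0.04002505,  0.01031135],
       [-0.02411164, -0.76706481, -0.64111637],
       [ 0.03357019,  0.6403199 , -0.7673744 ]]), 't': array([-0.50953424,  0.11171938,  1.80308483])}
wrist {'vfov': 71.02849213470265, 'cx': 313.39980517669903, 'cy': 240.28535786905312, 'R': array([[ 0.42008953,  0.90748027, -0.00208605],
       [ 0.87127619, -0.40268502,  0.28057543],
       [ 0.25377665, -0.11968433, -0.95982971]]), 't': array([-0.57521838, -0.03665078,  0.37930284])}
```

View pics/scene0.png

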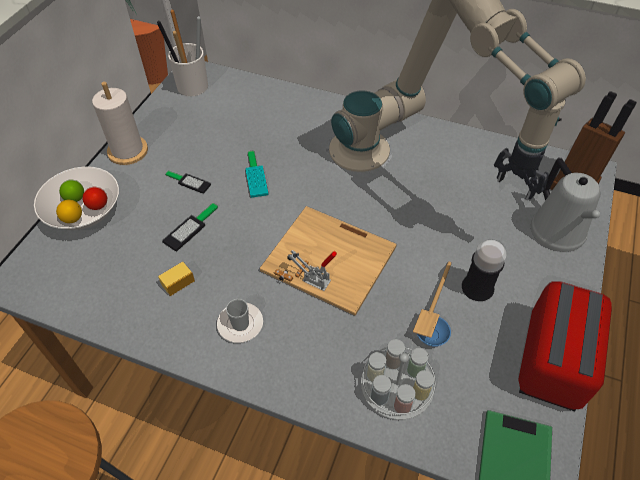

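View pics/side0.png

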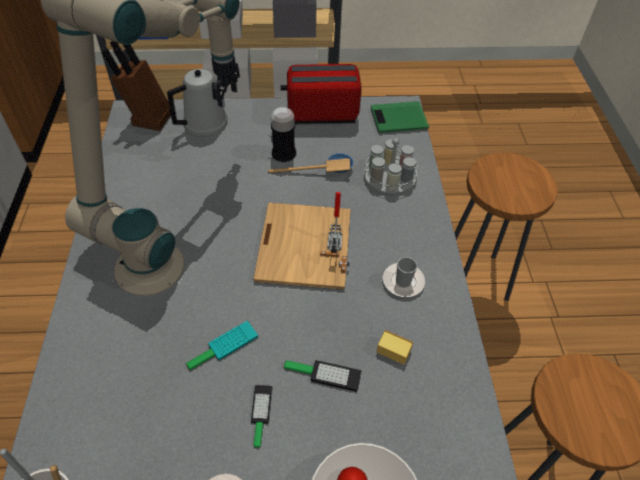

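View pics/wrist0.png

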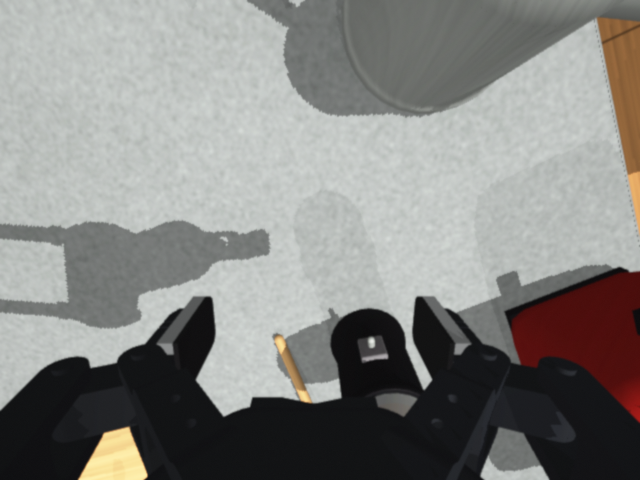

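```bash
python3 - <<'E'
import cv2
s=cv2.imread("pics/side0.png"); c=cv2.imread("pics/scene0.png")
cv2.imwrite("pics/a.png",cv2.resize(s[195:295,240:370],None,fx=6,fy=6,interpolation=cv2.INTER_CUBIC))
cv2.imwrite("pics/b.png",cv2.resize(s[340:410,270:380],None,fx=7,fy=7,interpolation=cv2.INTER_CUBIC))
cv2.imwrite("pics/c.png",cv2.resize(c[200:320,250:405],None,fx=5,fy=5,interpolation=cv2.INTER_CUBIC))
cv2.imwrite("pics/d.png",cv2.resize(c[195:255,150:230],None,fx=8,fy=8,interpolation=cv2.INTER_CUBIC))
E
```

```text
(no output)
```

View pics/a.png

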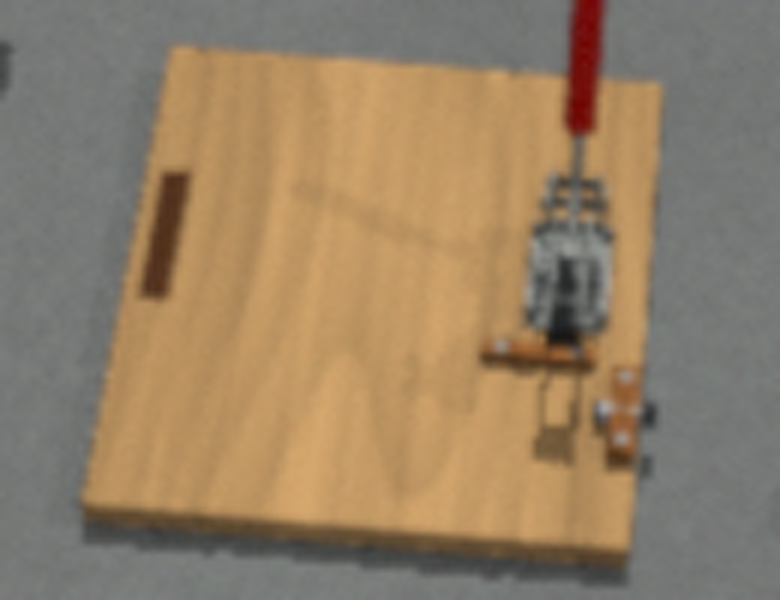

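View pics/b.png

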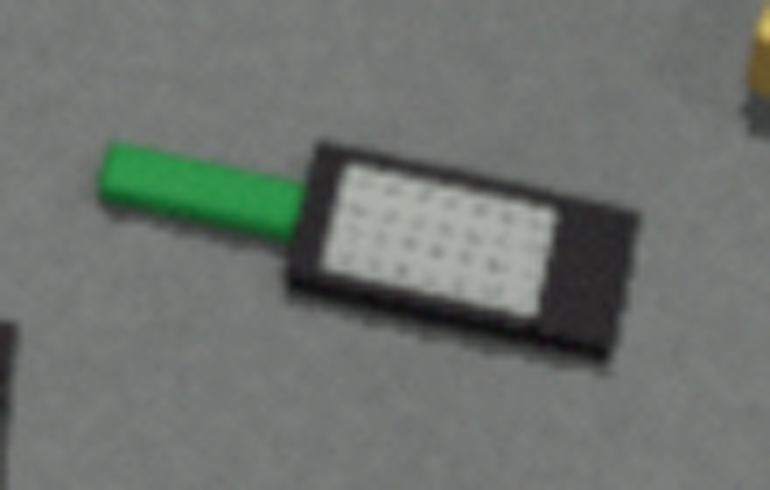

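View pics/c.png

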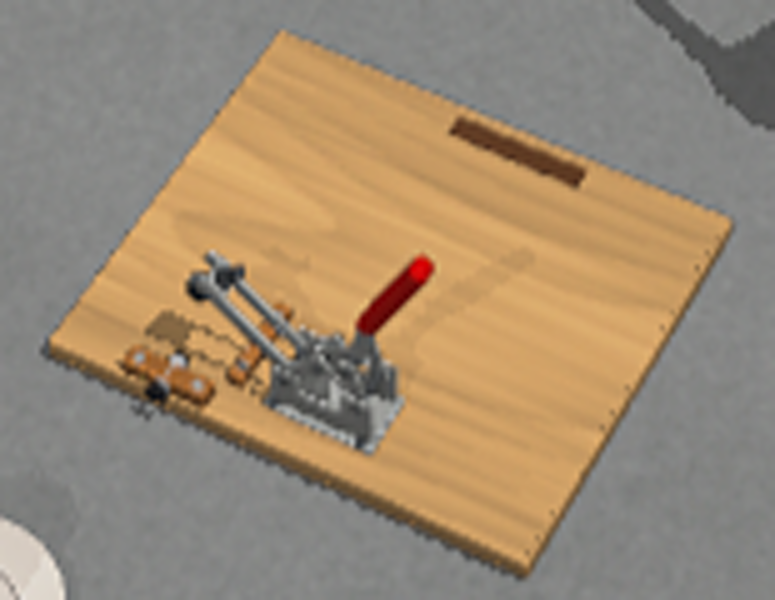

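View pics/d.png

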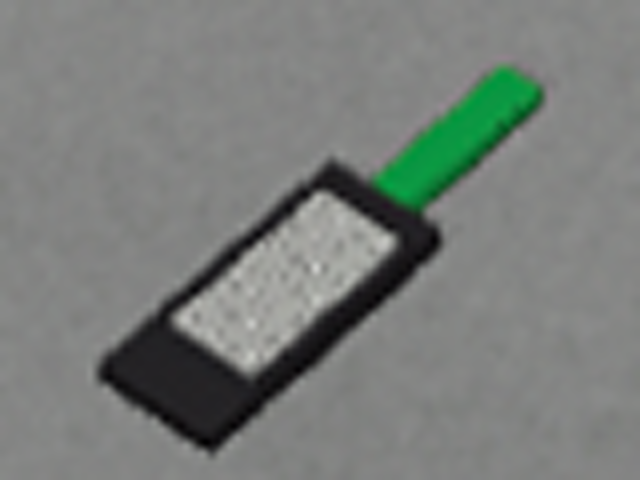

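```bash
cat > h.py <<'E'
import numpy as np, cv2
from scipy.optimize import least_squares
from rig import manip, vision
def proj(p,X):
    f=240/np.tan(np.radians(p['vfov']/2)); c=np.asarray(X)@p['R'].T+p['t']
    return np.c_[p['cx']+f*c[:,0]/c[:,2],p['cy']+f*c[:,1]/c[:,2]]
def pose(P,xy,yaw,z=0):
    P=np.asarray(P,float);c,s=np.cos(yaw),np.sin(yaw)
    return np.c_[xy[0]+c*P[:,0]-s*P[:,1],xy[1]+s*P[:,0]+c*P[:,1],P[:,2]+z]
def fit(obs,x0):
    def r(q): return np.concatenate([(proj(p,pose(M,q[:2],q[2]))-uv).ravel() for p,M,uv in obs])
    s=least_squares(r,x0,loss='soft_l1'); return s.x,r(s.x).reshape(-1,2)
def up(a,k,o): return (np.array(a,float)+.5)/k-.5+np.array(o)
E
python3 - <<'E'
from h import *
S=vision.camera_params('side');C=vision.camera_params('scene')
B=np.array([[-.14,.16,.022],[.14,.16,.022],[-.14,-.16,.022],[.14,-.16,.022]])
G=np.array([[-.025,.03,.014],[.105,.03,.014],[.105,-.03,.014],[-.025,-.03,.014]])
sb=up([(172,47),(662,83),(87,505),(628,552)],6,(240,195))
cb=up([(733,224),(528,570),(282,32),(48,347)],5,(250,200))
sg=up([(322,145),(638,213),(612,348),(290,278)],7,(270,340))
cg=up([(440,230),(212,445),(100,370),(335,165)],8,(150,195))
for n,M,a,b,x0 in (("board",B,sb,cb,[.5,0,0]),("grater",G,sg,cg,[.5,-.4,0])):
    for o in ([(S,M,a),(C,M,b)],[(S,M,a)],[(C,M,b)]):
        q,r=fit(o,x0); print(n,q.round(4),np.abs(r).max().round(2))
E
```

```text
board [ 0.4893  0.0732 -0.1326] 1.44
board [ 0.4871  0.0718 -0.133 ] 1.01
board [ 0.4916  0.0743 -0.1328] 0.68
grater [ 0.5217 -0.3747 -0.2608] 1.17
grater [ 0.5204 -0.3762 -0.2664] 0.9
grater [ 0.5242 -0.3721 -0.2573] 0.51
```

Call:
arm_command:
  increments: [0,-0.172,0,0,0,0,0,0,0,0,-4.96,0,-3.11,0,0,0,0,-4.96,0,-3.11,0,0,0,0,-4.96,0,-3.11,0,0,0,0,-4.96,0,-3.11,0,0,0,0,-4.96,0,-3.11,0,0,0,0,-4.96,0,-3.11,0,0,0,0,-4.96,0,-3.11,0]
  grip_force: 30

```text
clock: 1.15
position: [0.362, 0.1286, 0.4048]
ee_rot: [-0.561, 0.561, 0.431, -0.431]
contact_force: [1.1, -0.9, -0.3]
width: 0.0854
```

Call:
arm_command:
  increments: [0,0,0,-4.96,0,-3.11,0,0,0,0,-4.96,0,-3.11,0,0,0,0,-4.96,0,-3.11,0,0,0,0,-4.96,1,-3.11,0,0,0,0,-4.96,1,-3.11,0,0,0,0,-4.96,1.5,-3.11,0,0,0,0,-4.96,2,-3.11,0,0,0,0,-4.96,2,-3.11,0]

```text
clock: 2.15
position: [0.5003, -0.3191, 0.3288]
ee_rot: [0.561, -0.561, -0.431, 0.43]
contact_force: [0.1, 0.3, 0.3]
width: 0.0856
```

```bash
cat >> h.py <<'E'
from scipy.spatial.transform import Rotation as Rn
def st():
    s=manip.get_state(); q=s['ee_rot']; R=Rn.from_quat([q[1],q[2],q[3],q[0]]).as_matrix()
    print('t',round(s['clock'],2),'p',s['position'].round(4),'xyaw',np.degrees(np.arctan2(R[1,0],R[0,0])).round(2),'down',R[:,1].round(3),'F',s['contact_force'].round(2),'M',s['moment'].round(2),'w',round(s['width'],4))
    return s,R
E
python3 - <<'E'
from h import *
st()
p=vision.camera_params('wrist');print(-p['R'].T@p['t'])
cv2.imwrite("pics/w1.png",vision.get_image('wrist')[:,:,::-1])
np.save('w1.npy',p,allow_pickle=True)
E
```

```text
t 2.15 p [ 0.5003 -0.3191  0.3288] xyaw 75.03 down [ 0.  0. -1.] F [0.08 0.33 0.34] M [-0.   -0.06 -0.03] w 0.0856
[ 0.43243129 -0.29969972  0.29804262]
```

View pics/w1.png

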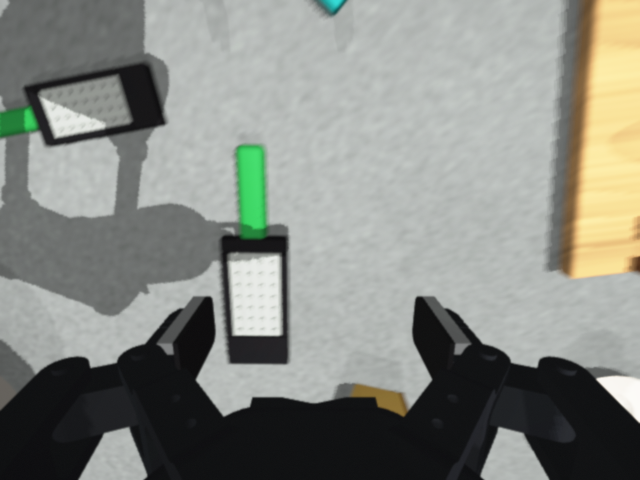

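```bash
python3 - <<'E'
from h import *
for i in range(3): st(); im=vision.get_image('wrist')
s,_=st();p=vision.camera_params('wrist');np.save('w1.npy',p,allow_pickle=True)
im=vision.get_image('wrist');st()
cv2.imwrite("pics/w2.png",im[:,:,::-1])
E
```

```text
t 2.2 p [ 0.502  -0.3258  0.3254] xyaw 74.9 down [-0.    -0.006 -1.   ] F [ 3.38 -5.9   0.13] M [-0.21 -0.1   0.02] w 0.0851
t 2.25 p [ 0.5009 -0.3223  0.3263] xyaw 74.83 down [-0.002 -0.001 -1.   ] F [-0.91  0.92 -0.64] M [ 0.08 -0.06  0.06] w 0.0851
t 2.3 p [ 0.5002 -0.3196  0.3273] xyaw 74.88 down [-0.003  0.002 -1.   ] F [-0.05 -0.46  0.41] M [ 0.03  0.01 -0.01] w 0.0854
t 2.35 p [ 0.4999 -0.3179  0.3282] xyaw 74.95 down [-0.002  0.003 -1.   ] F [-0.37 -0.05 -0.41] M [-0.02 -0.   -0.01] w 0.0855
t 2.4 p [ 0.4997 -0.3168  0.3291] xyaw 75.02 down [-0.001  0.002 -1.   ] F [-0.76 -0.45 -0.16] M [ 0.01 -0.02 -0.06] w 0.0854
```

View pics/w2.png

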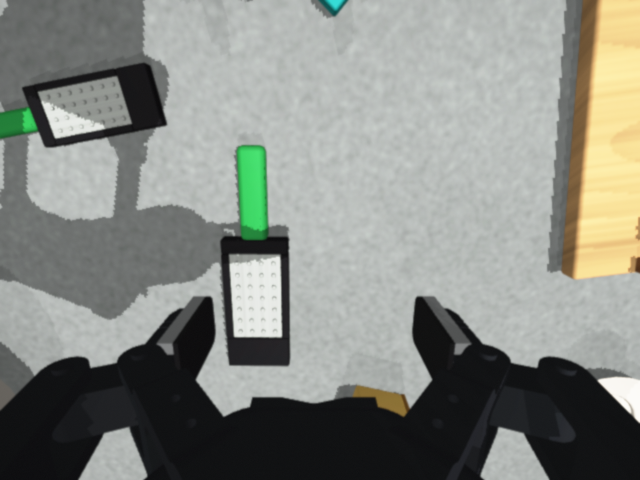

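```bash
python3 - <<'E'
import cv2
s=cv2.imread("pics/w2.png")
cv2.imwrite("pics/e.png",cv2.resize(s[135:380,200:310],None,fx=5,fy=5,interpolation=cv2.INTER_CUBIC)[:, :][0:1225:2,::2] if 0 else cv2.resize(s[225:375,210:300],None,fx=4,fy=4,interpolation=cv2.INTER_CUBIC))
E
```

```text
(no output)
```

View pics/e.png

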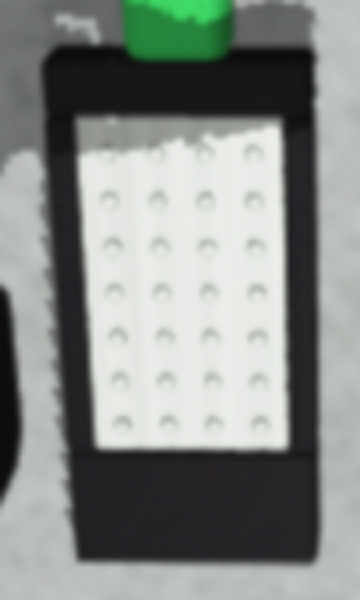

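```bash
python3 - <<'E'
from h import *
W=np.load('w1.npy',allow_pickle=True).item()
S=vision.camera_params('side');C=vision.camera_params('scene')
G=np.array([[-.025,.03,.014],[.105,.03,.014],[.105,-.03,.014],[-.025,-.03,.014]])
for z in(.014,0):
    G2=G.copy();G2[[0,3],2]=z
    uv=up([(312,52),(317,560),(77,560),(44,52)],4,(210,225))
    q,r=fit([(W,G2,uv)],[.52,-.37,-.26]);print(z,q.round(4),r.round(1).tolist())
for x,w in((.0,0),):
    M=G.copy()
    print(up(proj(W,pose(G,q[:2],q[2])),1,(0,0)).round(1).tolist())
E
```

```text
0.014 [ 0.5193 -0.3757 -0.2735] [[0.6, 0.2], [0.7, 0.4], [-0.3, -0.0], [-1.0, -0.4]]
0 [ 0.5215 -0.3783 -0.2585] [[-0.8, -1.4], [0.4, 2.5], [-0.5, 2.8], [0.8, -1.1]]
[[285.6, 240.4], [289.3, 367.1], [228.4, 367.4], [217.3, 240.8]]
```

Call:
arm_command:
  increments: [0,0.009,0,-1.7,1.5,-1.0,0,0,0,0,-1.7,2,-1.0,0,0,0,0,-1.7,2,-1.0,0,0,0,0,0,2,0,0,0,0,0,0,2,0,0,0,0,0,0,1.5,0,0,0,0,0,0,0,0,0]

```text
clock: 3.28
position: [0.5152, -0.374, 0.2178]
ee_rot: [0.564, -0.562, -0.428, 0.428]
contact_force: [-0.5, 0.4, 0.2]
width: 0.0852
```

```bash
python3 - <<'E'
from h import *
st();p=vision.camera_params('wrist');np.save('w3.npy',p,allow_pickle=True)
im=vision.get_image('wrist');st()
cv2.imwrite("pics/w3.png",im[:,:,::-1])
E
```

```text
t 3.27 p [ 0.5152 -0.374   0.2178] xyaw 74.55 down [-0.002  0.002 -1.   ] F [-0.52  0.36  0.2 ] M [-0.01  0.03 -0.01] w 0.0852
t 3.33 p [ 0.5156 -0.3743  0.2189] xyaw 74.55 down [-0.001  0.001 -1.   ] F [ 0.18 -0.11  0.11] M [-0.05  0.07  0.02] w 0.0853
```

View pics/w3.png

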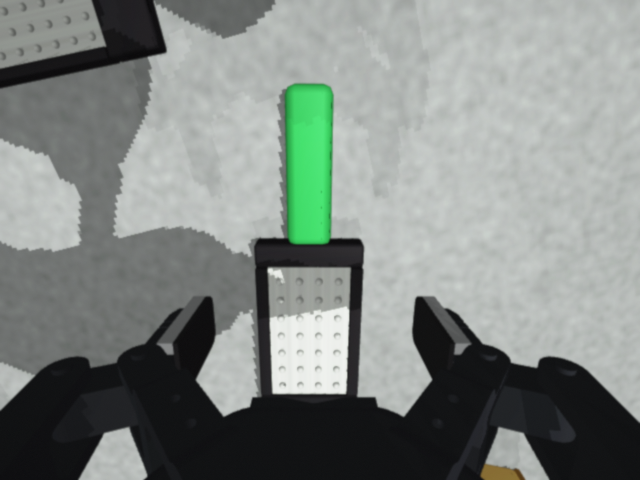

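Call:
arm_command:
  increments: [0,0,0,-0.1,2,0,0,0,0,0,-0.1,1.5,0,0,0,0,0,0,1,0,0,0,0,0,0,0.4,0,0,0,0,0,0,0,0,0]

```text
clock: 3.95
position: [0.5151, -0.3762, 0.1706]
ee_rot: [0.563, -0.563, -0.428, 0.428]
contact_force: [0.8, -0.5, 0.5]
width: 0.0852
```

Call:
arm_command:
  increments: [0,0,0,0,0,0,1,0,0,0,0,0,0,1,0,0,0,0,0,0,1,0,0,0,0,0,0,1]
  grip_force: 35

```text
clock: 4.45
position: [0.5153, -0.3764, 0.1715]
ee_rot: [-0.562, 0.563, 0.428, -0.428]
contact_force: [-0.0, -0.3, 6.0]
width: 0.059
```

```bash
python3 - <<'E'
from h import *
st();p=vision.camera_params('wrist');np.save('w4.npy',p,allow_pickle=True)
im=vision.get_image('wrist');st()
cv2.imwrite("pics/w4.png",im[:,:,::-1])
E
```

```text
t 4.45 p [ 0.5153 -0.3764  0.1715] xyaw 74.55 down [ 0.001 -0.001 -1.   ] F [-0.04 -0.3   6.03] M [ 0.05  0.08 -0.03] w 0.059
t 4.5 p [ 0.5153 -0.3764  0.1715] xyaw 74.55 down [ 0.001 -0.001 -1.   ] F [-0.6   0.01  6.42] M [ 0.01  0.12 -0.04] w 0.0588
```

View pics/w4.png

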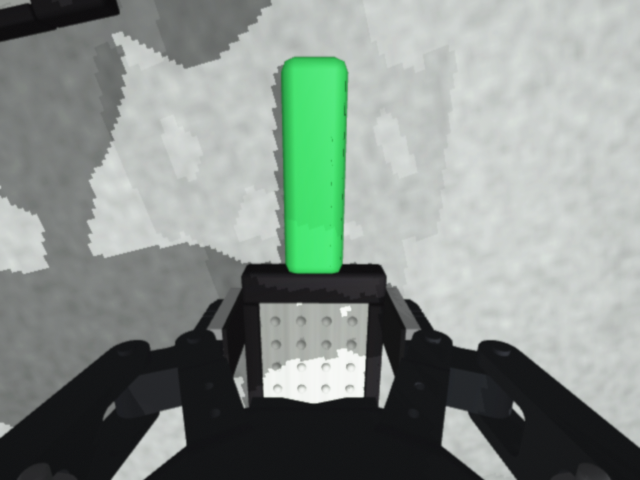

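Call:
arm_command:
  increments: [0,0,0,0,0,0,0.4,0,0,0,0,-0.45,0,0.3,0,0,0,0,0,0,1,0,0,0,0,0,0,1,0,0,0,0,0,0,1]
  grip_force: 35

```text
clock: 5.12
position: [0.5149, -0.376, 0.1748]
ee_rot: [0.563, -0.562, -0.428, 0.428]
contact_force: [0.1, 0.6, -1.6]
width: 0.0594
```

```bash
python3 - <<'E'
from h import *
st()
E
```

```text
t 5.12 p [ 0.5149 -0.376   0.1748] xyaw 74.54 down [-0.001  0.001 -1.   ] F [ 0.1  0.6 -1.6] M [-0.02  0.   -0.03] w 0.0594
```

Call:
arm_command:
  increments: [0,0,0,0,-3,0,1,0,-0.137,0,0,-4,0,1,0,0,0,2,-3,1,1,0,0,0,4,0,2,1,0,0,0,4.5,0,2.2,1,0,0,0,4.5,0,2.2,1,0,0,0,4.5,0,2.2,1,0,0,0,4.5,0,2.2,1]

```text
clock: 6.12
position: [0.4291, -0.1212, 0.2752]
ee_rot: [-0.532, 0.532, 0.466, -0.465]
contact_force: [0.1, -0.0, -1.8]
width: 0.0587
```

```bash
python3 - <<'E'
from h import *
st()
E
```

```text
t 6.12 p [ 0.4291 -0.1212  0.2752] xyaw 82.36 down [ 0.  0. -1.] F [ 0.06 -0.03 -1.82] M [-0.01 -0.08 -0.06] w 0.0587
```

Call:
arm_command:
  increments: [0,0,0,3.5,0,1.4,1,0,0,0,3.5,0,1.4,1,0,0,0,3.5,0,1.4,1,0,0,0,0,0,0,1]

```text
clock: 6.62
position: [0.4007, -0.0111, 0.2751]
ee_rot: [0.532, -0.531, -0.466, 0.467]
contact_force: [0.7, -0.4, -2.3]
width: 0.0591
```

```bash
python3 - <<'E'
from h import *
st()
for n in("wrist","scene","side"):
    np.save(n+'5.npy',vision.camera_params(n),allow_pickle=True)
    im=vision.get_image(n);cv2.imwrite(f"pics/{n}5.png",im[:,:,::-1])
st()
s=cv2.imread("pics/side5.png");c=cv2.imread("pics/scene5.png")
cv2.imwrite("pics/a5.png",cv2.resize(s[180:300,230:370],None,fx=5,fy=5,interpolation=cv2.INTER_CUBIC))
cv2.imwrite("pics/c5.png",cv2.resize(c[200:320,250:405],None,fx=5,fy=5,interpolation=cv2.INTER_CUBIC))
E
```

```text
t 6.62 p [ 0.4007 -0.0111  0.2751] xyaw 82.59 down [-0.001  0.001 -1.   ] F [ 0.72 -0.44 -2.31] M [-0.05 -0.01  0.03] w 0.0591
t 6.78 p [ 0.4025 -0.0133  0.2754] xyaw 82.41 down [ 0.001 -0.001 -1.   ] F [ 0.44  0.53 -2.48] M [-0.02 -0.04 -0.02] w 0.0591
```

View pics/a5.png

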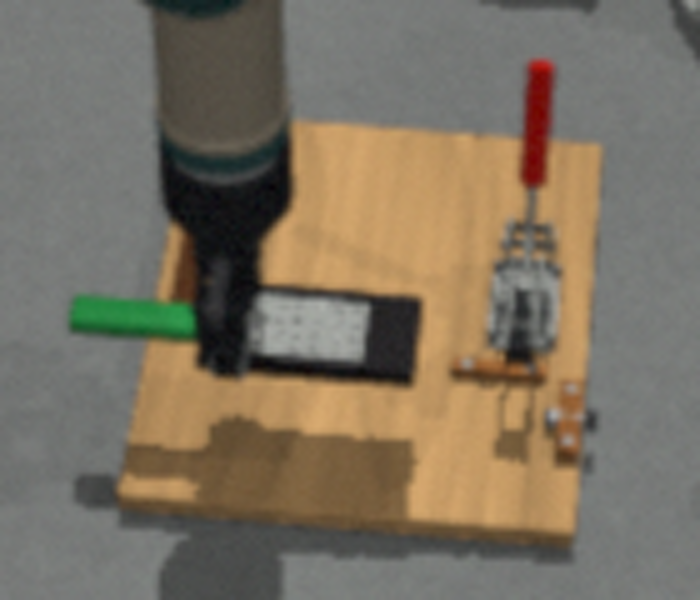

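View pics/c5.png

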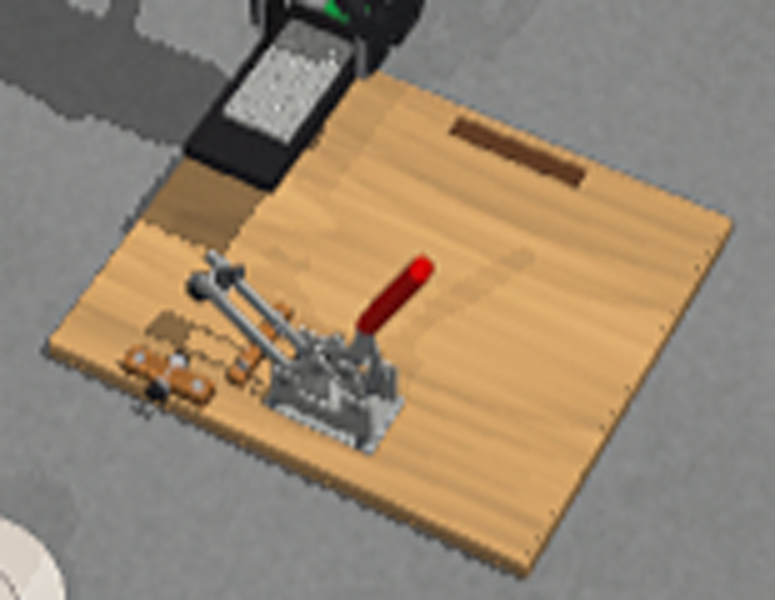

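View pics/wrist5.png

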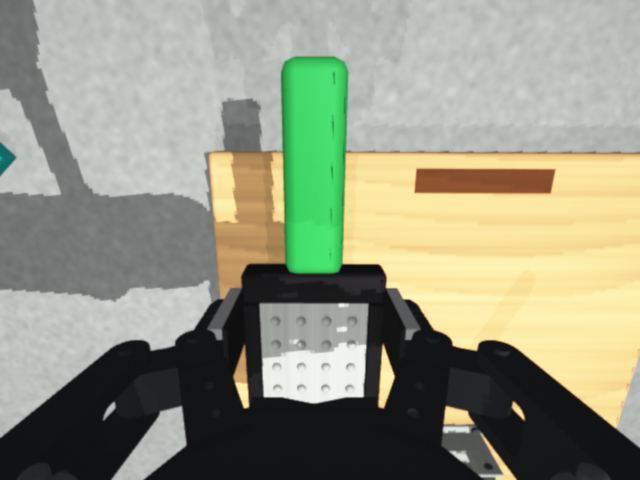

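```bash
cat >> h.py <<'E'
def ray(p,uv,z):
    f=240/np.tan(np.radians(p['vfov']/2)); d=p['R'].T@np.array([(uv[0]-p['cx'])/f,(uv[1]-p['cy'])/f,1]); o=-p['R'].T@p['t']
    return o+d*(z-o[2])/d[2]
E
python3 - <<'E'
from h import *
W=np.load('wrist5.npy',allow_pickle=True).item()
S=np.load('side5.npy',allow_pickle=True).item()
C=np.load('scene5.npy',allow_pickle=True).item()
a=ray(W,(209,152),.022);b=ray(W,(638,154),.022);print(a,b,np.arctan2(-(b-a)[0],(b-a)[1]))
q=[.4893,.0732,-.1326]
print('model corner',pose([[-.14,-.16,.022]],q[:2],q[2]))
# stop, fence check in side view / scene
pts=dict(stopnear=[.124,-.08,.034],stopL=[.124,-.052,.034],stopR=[.124,-.108,.034],fenceNR=[.055,-.05,.032],fenceFR=[.115,-.05,.032])
for k,v in pts.items():
    X=pose([v],q[:2],q[2]);
    a=proj(S,X)[0];c=proj(C,X)[0]
    print(k,((a-[230,180]+.5)*5-.5).round(0),((c-[250,200]+.5)*5-.5).round(0))
# handle: triangulate grip tip, pad
def tri(us,uc):
    r=least_squares(lambda X:np.r_[proj(S,X[None])[0]-us,proj(C,X[None])[0]-uc],[.55,.1,.1]);return r.x,r.fun
def tob(X):
    return pose([np.r_[X[:2]-q[:2],X[2]]],[0,0],-q[2])[0]*1000-[0,0,0]
for n,us,uc in(("tip",(540,62),(422,266)),("gripbase",(535,185),(367,330)),):
    X,r=tri(up(us,5,(230,180)),up(uc,5,(250,200)));print(n,X.round(4),tob(X).round(1),r.round(1))
E
```

```text
[ 0.32803364 -0.06784873  0.022     ] [0.36495901 0.20459343 0.022     ] -0.13471383446142754
model corner [[ 0.32937511 -0.06688579  0.022     ]]
stopnear [563. 413.] [174. 364.]
stopL [565. 377.] [216. 384.]
stopR [560. 449.] [133. 345.]
fenceNR [456. 368.] [278. 303.]
fenceFR [551. 376.] [227. 376.]
tip [0.5917 0.1255 0.1917] [ 94.6  65.4 191.7] [ 0.3  0.3  0.3 -0.3]
gripbase [0.5899 0.094  0.1143] [ 97.   33.9 114.3] [ 0.4  0.3  0.3 -0.3]
```

Call:
arm_command:
  increments: [0,0,0,0.45,0,-1.5,1,0,0,0,0.45,2.5,-1.5,1,0,0,0,0,2.5,0,1,0,0,0,0,1.5,0,1,0,0,0,0,0.7,0,1,0,0,0,0,0,0,1]

```text
clock: 7.52
position: [0.4338, -0.0085, 0.2029]
ee_rot: [0.532, -0.532, -0.465, 0.466]
contact_force: [-0.7, 0.1, -1.4]
width: 0.0591
```

Call:
arm_command:
  increments: [0,0,0,0,0.15,0,1,0,0,0,0,0.15,0,1,0,0,0,0,0,0,1]

```text
clock: 7.9
position: [0.4331, -0.008, 0.2005]
ee_rot: [-0.532, 0.532, 0.466, -0.466]
contact_force: [0.1, 0.6, -2.8]
width: 0.0589
```

```bash
python3 - <<'E'
from h import *
st()
E
```

```text
t 7.9 p [ 0.4331 -0.008   0.2005] xyaw 82.39 down [ 0.001 -0.    -1.   ] F [ 0.11  0.59 -2.81] M [ 0.03  0.01 -0.  ] w 0.0589
```

Call:
arm_command:
  increments: [0,0,0,0,0.2,0,1,0,0,0,0,0.1,0,1,0,0,0,0,0,0,1]

```text
clock: 8.28
position: [0.433, -0.008, 0.1971]
ee_rot: [0.532, -0.532, -0.466, 0.466]
contact_force: [-0.3, -0.3, -2.7]
width: 0.0586
```

```bash
python3 - <<'E'
from h import *
st()
E
```

```text
t 8.28 p [ 0.433  -0.008   0.1971] xyaw 82.39 down [-0.  0. -1.] F [-0.32 -0.31 -2.72] M [ 0.06  0.04 -0.02] w 0.0586
```

Call:
arm_command:
  increments: [0,0,0,0,0.1,0,1,0,0,0,0,0,0,1]

```text
clock: 8.52
position: [0.433, -0.008, 0.1961]
ee_rot: [0.532, -0.532, -0.466, 0.466]
contact_force: [0.6, 0.0, -2.7]
width: 0.0588
```

Call:
arm_command:
  increments: [0,0,0,0,0.1,0,1,0,0,0,0,0,0,1]

```text
clock: 8.78
position: [0.433, -0.0081, 0.1951]
ee_rot: [0.532, -0.532, -0.466, 0.466]
contact_force: [0.5, 0.1, -2.2]
width: 0.0589
```

Call:
arm_command:
  increments: [0,0,0,0,0.1,0,1,0,0,0,0,0,0,1]

```text
clock: 9.02
position: [0.433, -0.008, 0.1941]
ee_rot: [0.532, -0.532, -0.466, 0.466]
contact_force: [0.2, -0.1, -2.1]
width: 0.0592
```

Call:
arm_command:
  increments: [0,0,0,0,0.1,0,1,0,0,0,0,0,0,1]

```text
clock: 9.28
position: [0.4331, -0.0081, 0.1935]
ee_rot: [-0.532, 0.532, 0.466, -0.466]
contact_force: [-0.1, 0.6, 2.2]
width: 0.0589
```

```bash
python3 - <<'E'
from h import *
st()
E
```

```text
t 9.28 p [ 0.4331 -0.0081  0.1935] xyaw 82.39 down [ 0.  0. -1.] F [-0.12  0.63  2.18] M [-0.05  0.19  0.03] w 0.0589
```

Call:
arm_command:
  increments: [0,0,0,0,0,0,0,0,0,0,0,0,0,0,0,0,0,0,0,0,0]

```text
clock: 9.65
position: [0.4331, -0.0081, 0.1932]
ee_rot: [-0.532, 0.532, 0.466, -0.466]
contact_force: [0.2, -0.2, -0.4]
width: 0.0853
```

Call:
arm_command:
  increments: [0,0,0,0,-0.3,0,0,0,0,0,0,0,0,0,0,0,0,0,0,0,1,0,0,0,0,0,0,1,0,0,0,0,0,0,1,0,0,0,0,0,0,1]
  grip_force: 30

```text
clock: 10.4
position: [0.433, -0.0081, 0.1964]
ee_rot: [-0.532, 0.532, 0.466, -0.466]
contact_force: [-1.6, -0.3, 5.5]
width: 0.0591
```

```bash
python3 - <<'E'
from h import *
st()
for n in("wrist","side"):
    np.save(n+'6.npy',vision.camera_params(n),allow_pickle=True)
    im=vision.get_image(n);cv2.imwrite(f"pics/{n}6.png",im[:,:,::-1])
s=cv2.imread("pics/side6.png")
cv2.imwrite("pics/a6.png",cv2.resize(s[180:300,230:370],None,fx=5,fy=5,interpolation=cv2.INTER_CUBIC))
E
```

```text
t 10.4 p [ 0.433  -0.0081  0.1964] xyaw 82.39 down [ 0.  0. -1.] F [-1.63 -0.3   5.46] M [ 0.07  0.23 -0.03] w 0.0591
```

View pics/a6.png

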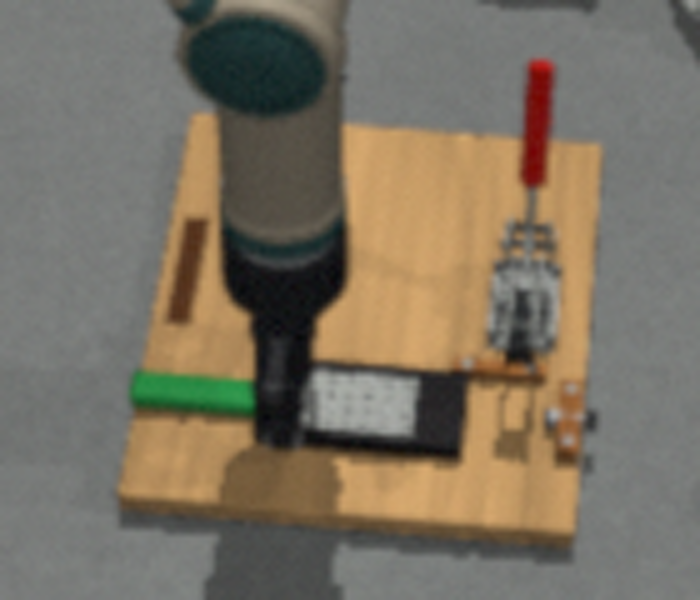

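View pics/wrist6.png

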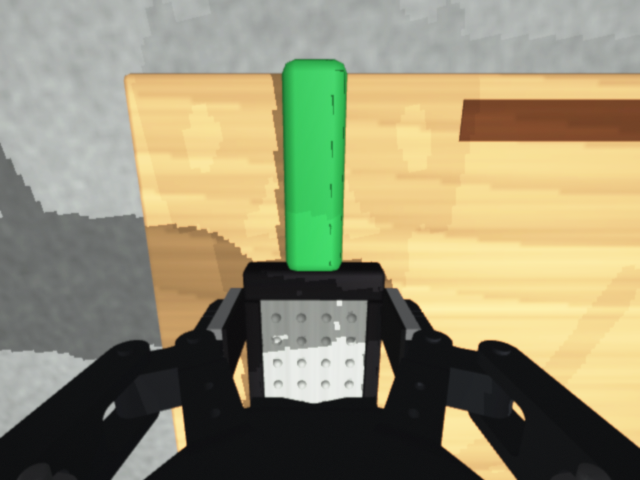

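Call:
arm_command:
  increments: [0,0,0,0,-0.06,0,1,0,0,0,0,0,0,1]

```text
clock: 10.75
position: [0.4328, -0.008, 0.1965]
ee_rot: [0.532, -0.532, -0.466, 0.466]
contact_force: [0.1, -0.5, -1.7]
width: 0.0588
```

Call:
arm_command:
  increments: [0,0,0,0,0,-0.9,1,0,0,0,0,0,-0.9,1,0,0,0,0,0,-0.9,1,0,0,0,0,0,-0.9,1,0,0,0,0,0,0,1]

```text
clock: 11.38
position: [0.4701, -0.0131, 0.1967]
ee_rot: [-0.532, 0.533, 0.466, -0.465]
contact_force: [-0.5, 0.5, -1.9]
width: 0.0589
```

```bash
python3 - <<'E'
from h import *
st()
for n in("side","scene"):
    im=vision.get_image(n);cv2.imwrite(f"pics/{n}7.png",im[:,:,::-1])
s=cv2.imread("pics/side7.png");c=cv2.imread("pics/scene7.png")
a=cv2.resize(s[245:285,285:360],None,fx=10,fy=10,interpolation=cv2.INTER_CUBIC)
cv2.imwrite("pics/a7.png",a)
cv2.imwrite("pics/c7.png",cv2.resize(c[220:290,250:330],None,fx=8,fy=8,interpolation=cv2.INTER_CUBIC))
E
```

```text
t 11.38 p [ 0.4701 -0.0131  0.1967] xyaw 82.39 down [ 0.002 -0.    -1.   ] F [-0.51  0.46 -1.89] M [ 0.   -0.    0.02] w 0.0589
```

View pics/a7.png

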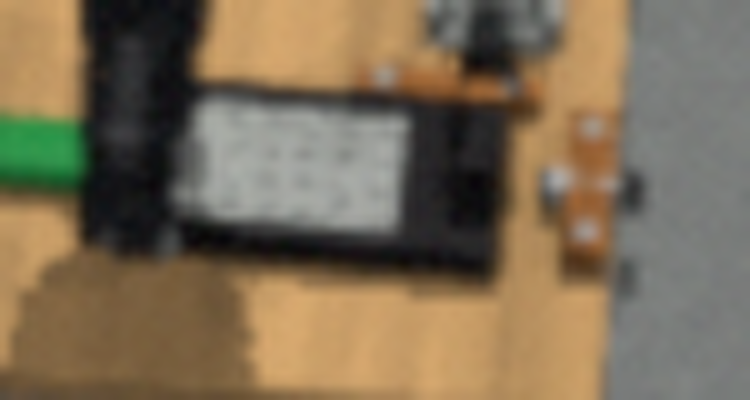

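View pics/c7.png

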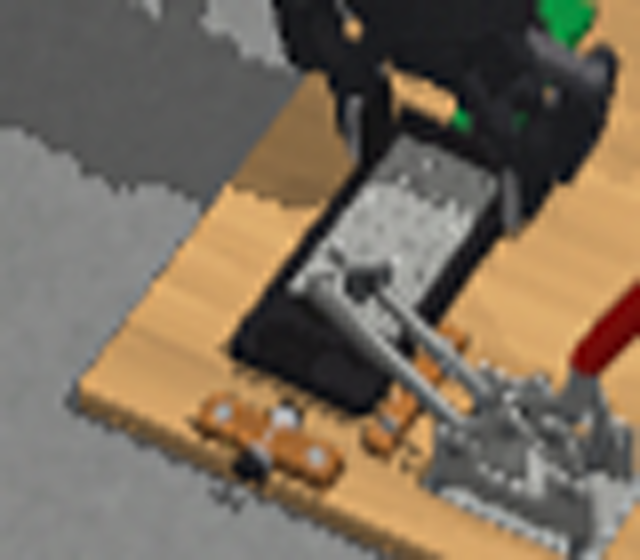

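Call:
arm_command:
  increments: [0,0,0,0.25,0,0,1,0,0,0,0.2,0,0,1,0,0,0,0,0,0,1]

```text
clock: 11.85
position: [0.4691, -0.0082, 0.1968]
ee_rot: [0.532, -0.532, -0.466, 0.466]
contact_force: [0.1, 0.0, -3.0]
width: 0.0589
```

Call:
arm_command:
  increments: [0,0,0,0.1,0,0,1,0,0,0,0,0,0,1]

```text
clock: 12.1
position: [0.4692, -0.0078, 0.1968]
ee_rot: [-0.532, 0.532, 0.465, -0.466]
contact_force: [-1.1, -4.4, -2.8]
width: 0.059
```

Call:
arm_command:
  increments: [0,0,0,0.1,0,0,1,0,0,0,0,0,0,1]

```text
clock: 12.35
position: [0.4692, -0.0075, 0.1967]
ee_rot: [-0.532, 0.532, 0.465, -0.467]
contact_force: [-2.1, -8.4, -1.3]
width: 0.0592
```

Call:
arm_command:
  increments: [0,0,0,-0.1,0,0,1,0,0,0,0,0,0,1]

```text
clock: 12.6
position: [0.4691, -0.0078, 0.1967]
ee_rot: [0.532, -0.532, -0.465, 0.466]
contact_force: [-1.7, -5.3, -1.5]
width: 0.0592
```

```bash
python3 - <<'E'
from h import *
s,_=st()
q=[.4887,.0727,-.1335];X=s['position'];print(pose([np.r_[X[:2]-q[:2],0]],[0,0],-q[2])*1000)
E
```

```text
t 12.6 p [ 0.4691 -0.0078  0.1967] xyaw 82.38 down [-0.001 -0.001 -1.   ] F [-1.67 -5.28 -1.53] M [-0.94  0.27 -0.35] w 0.0592
[[ -8.67089636 -82.4261621    0.        ]]
```

Call:
arm_command:
  increments: [0,0,0,0,0,-0.25,1,0,0,0,0,0,-0.25,1,0,0,0,0,0,-0.2,1,0,0,0,0,0,0,1]

```text
clock: 13.1
position: [0.472, -0.0082, 0.1963]
ee_rot: [0.535, -0.529, -0.463, 0.469]
contact_force: [-11.1, -6.0, 7.6]
width: 0.0586
```

Call:
arm_command:
  increments: [0,0,0,0,0,-0.1,1,0,0,0,0,0,0,1]

```text
clock: 13.35
position: [0.4723, -0.0082, 0.1963]
ee_rot: [0.535, -0.528, -0.462, 0.47]
contact_force: [-14.4, -6.3, 10.1]
width: 0.059
```

Call:
arm_command:
  increments: [0,0,0,0,0,-0.1,1,0,0,0,0,0,0,1]

```text
clock: 13.6
position: [0.4726, -0.0083, 0.1963]
ee_rot: [0.536, -0.528, -0.462, 0.47]
contact_force: [-15.6, -6.2, 11.5]
width: 0.0589
```

```bash
python3 - <<'E'
from h import *
s,_=st()
E
```

```text
t 13.6 p [ 0.4726 -0.0083  0.1963] xyaw 82.45 down [-0.017  0.001 -1.   ] F [-15.63  -6.21  11.53] M [-0.68  2.33 -0.28] w 0.0589
```

Call:
arm_command:
  increments: [0,0,0,0,0,0.5,1,0,0,0,0,0,0,1]

```text
clock: 13.85
position: [0.4709, -0.0081, 0.1964]
ee_rot: [0.533, -0.531, -0.464, 0.468]
contact_force: [-7.1, -5.5, 2.1]
width: 0.0591
```

```bash
python3 - <<'E'
from h import *
s,_=st()
for n in("side","scene","wrist"):
    np.save(n+'8.npy',vision.camera_params(n),allow_pickle=True)
    im=vision.get_image(n);cv2.imwrite(f"pics/{n}8.png",im[:,:,::-1])
s=cv2.imread("pics/side8.png");c=cv2.imread("pics/scene8.png")
a=cv2.resize(s[245:285,285:360],None,fx=10,fy=10,interpolation=cv2.INTER_CUBIC)
cv2.imwrite("pics/a8.png",a)
cv2.imwrite("pics/c8.png",cv2.resize(c[220:290,250:330],None,fx=8,fy=8,interpolation=cv2.INTER_CUBIC))
E
```

```text
t 13.85 p [ 0.4709 -0.0081  0.1964] xyaw 82.42 down [-0.006 -0.    -1.   ] F [-7.12 -5.53  2.08] M [-0.92  0.98 -0.26] w 0.0591
```

View pics/a8.png

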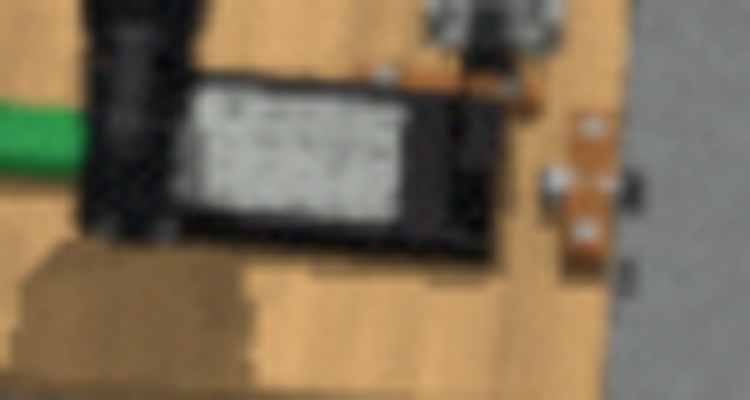

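View pics/c8.png

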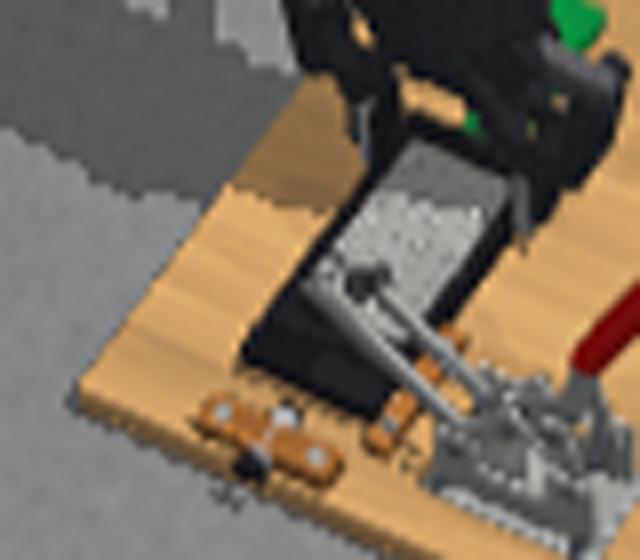

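View pics/wrist8.png

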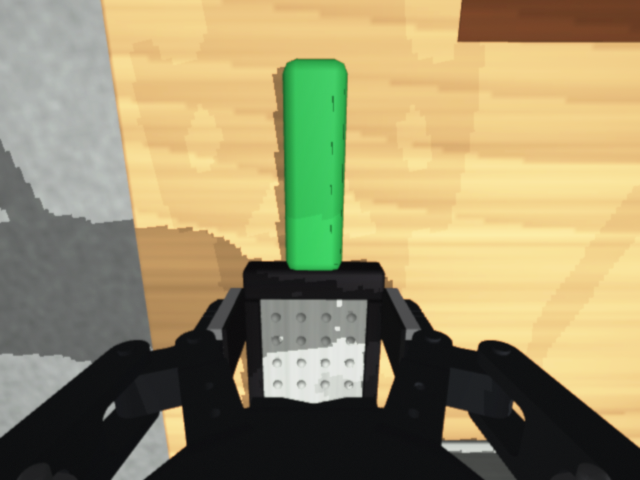

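```bash
python3 - <<'E'
from h import *
S=np.load('side8.npy',allow_pickle=True).item();C=np.load('scene8.npy',allow_pickle=True).item();W=np.load('wrist8.npy',allow_pickle=True).item()
q=[.4887,.0727,-.1335]
def tob(X): return pose([np.r_[X[:2]-q[:2],X[2]]],[0,0],-q[2])[0]*1000
for n,uv,z in(("headFL",(505,90),.036),("headFR",(497,238),.036),("tip",(543,185),.029),("stop face top L",(570,112),.034),("stopR",(562,252),.034),("rearR",(0,0),.036)):
    print(n,tob(ray(S,up(uv,10,(285,245)),z)).round(1))
for n,uv,z in(("headFL",(378,408),.036),("headFR",(240,348),.036),("tip",(285,405),.029),("stopL",(340,455),.034),("stopR",(205,400),.034)):
    print('sc',n,tob(ray(C,up(uv,8,(250,220)),z)).round(1))
M=[[-.105,-.012,.036-.001],[-.105,.012,.035]]
for uv in((288,62),(344,62),(245,266),(383,266)):
    print('wr',uv,tob(ray(W,uv,.034)).round(1))
E
```

```text
headFL [100.4 -49.3  36. ]
headFR [ 101.9 -106.7   36. ]
tip [114.6 -79.8  29. ]
stop face top L [121.2 -54.4  34. ]
stopR [ 122.  -108.5   34. ]
rearR [-61.  -29.6  36. ]
sc headFL [102.4 -50.5  36. ]
sc headFR [ 103.8 -108.6   36. ]
sc tip [113.7 -83.7  29. ]
sc stopL [125.9 -52.9  34. ]
sc stopR [ 128.8 -108.5   34. ]
wr (288, 62) [-105.6  -90.7   34. ]
wr (344, 62) [-105.6  -70.9   34. ]
wr (245, 266) [ -28.6 -110.2   34. ]
wr (383, 266) [-28.7 -52.6  34. ]
```

```bash
python3 - <<'E'
from h import *
W=np.load('wrist8.npy',allow_pickle=True).item()
q=[.4887,.0727,-.1335]
def tob(X): return pose([np.r_[X[:2]-q[:2],X[2]]],[0,0],-q[2])[0]*1000
for uv in((442,442),(497,442)): print(tob(ray(W,uv,.024)).round(1))
S=cv2.imread('pics/wrist8.png');cv2.imwrite('pics/f.png',cv2.resize(S[280:480,200:520],None,fx=2.4,fy=2.4,interpolation=cv2.INTER_CUBIC))
s=cv2.imread("pics/side8.png")
cv2.imwrite('pics/g.png',cv2.resize(s[140:300,220:370],None,fx=4,fy=3.7,interpolation=cv2.INTER_CUBIC))
E
```

```text
[ 74.  -13.6  24. ]
[73.9 15.5 24. ]
```

View pics/f.png

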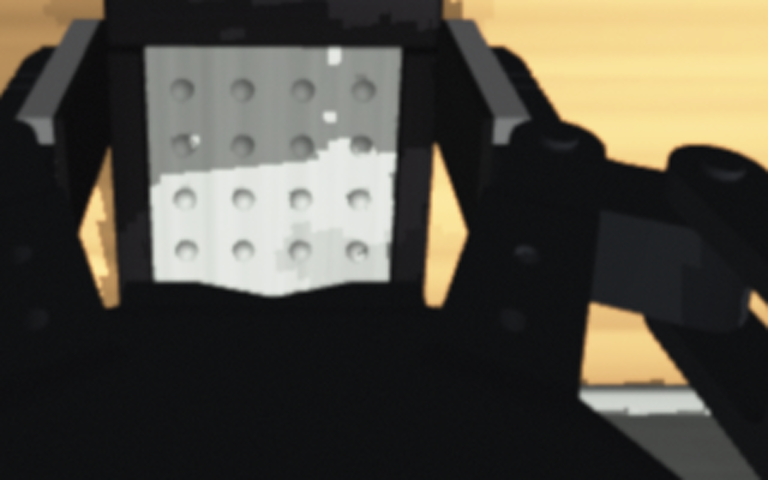

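View pics/g.png

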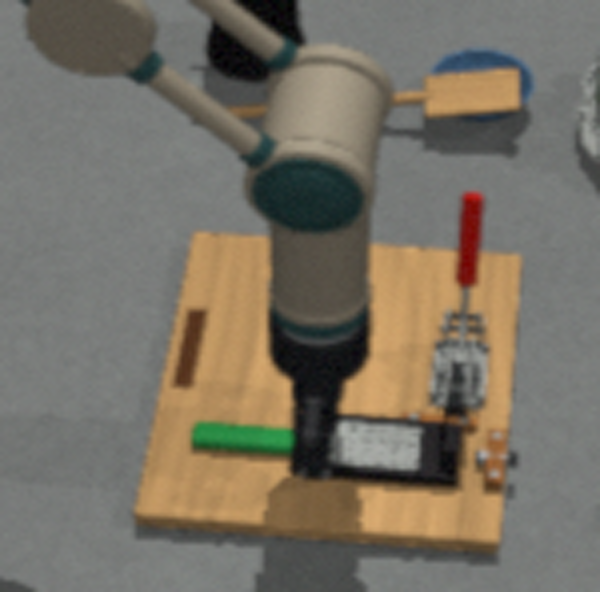

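Call:
arm_command:
  increments: [0,0,0,-0.25,0,0.3,1,0,0,0,0,-0.1,0,1,0,0,0,0,0,0,1]

```text
clock: 14.38
position: [0.4706, -0.0098, 0.198]
ee_rot: [-0.532, 0.532, 0.466, -0.465]
contact_force: [0.3, -0.5, -2.8]
width: 0.0591
```

```bash
python3 - <<'E'
from h import *
s,_=st()
E
```

```text
t 14.38 p [ 0.4706 -0.0098  0.198 ] xyaw 82.39 down [ 0.002  0.    -1.   ] F [ 0.34 -0.47 -2.82] M [-0.02  0.    0.01] w 0.0591
```

Call:
arm_command:
  increments: [0,0,0,0,0,-0.25,1,0,0,0,0,0,-0.25,1,0,0,0,0,0,0,1]

```text
clock: 14.75
position: [0.4755, -0.0107, 0.1978]
ee_rot: [-0.532, 0.532, 0.466, -0.466]
contact_force: [0.0, -0.5, -2.6]
width: 0.0589
```

```bash
python3 - <<'E'
from h import *
s,_=st()
E
```

```text
t 14.75 p [ 0.4755 -0.0107  0.1978] xyaw 82.39 down [ 0.001  0.    -1.   ] F [ 0.   -0.51 -2.61] M [ 0.01  0.03 -0.  ] w 0.0589
```

Call:
arm_command:
  increments: [0,0,0,0,0,-0.2,1,0,0,0,0,0,-0.1,1,0,0,0,0,0,0,1]

```text
clock: 15.12
position: [0.4781, -0.0111, 0.1978]
ee_rot: [-0.532, 0.532, 0.466, -0.466]
contact_force: [-0.1, 0.3, -2.5]
width: 0.0593
```

Call:
arm_command:
  increments: [0,0,0,0,0,-0.1,1,0,0,0,0,0,0,1]

```text
clock: 15.38
position: [0.4791, -0.0112, 0.1978]
ee_rot: [-0.532, 0.532, 0.466, -0.466]
contact_force: [1.3, -0.3, -1.9]
width: 0.0588
```

Call:
arm_command:
  increments: [0,0,0,0,0,-0.1,1,0,0,0,0,0,0,1]

```text
clock: 15.62
position: [0.4802, -0.0113, 0.1978]
ee_rot: [-0.532, 0.532, 0.466, -0.466]
contact_force: [-0.2, -0.1, -2.4]
width: 0.0592
```

Call:
arm_command:
  increments: [0,0,0,0,0,-0.1,1,0,0,0,0,0,0,1]

```text
clock: 15.88
position: [0.4811, -0.0115, 0.1978]
ee_rot: [-0.532, 0.532, 0.466, -0.466]
contact_force: [0.9, 0.1, -3.1]
width: 0.0589
```

Head should be near 112–113 now.

Call:
arm_command:
  increments: [0,0,0,0,0,-0.1,1,0,0,0,0,0,0,1]

```text
clock: 16.12
position: [0.4816, -0.0115, 0.1976]
ee_rot: [0.532, -0.532, -0.465, 0.466]
contact_force: [-1.3, -0.3, -0.7]
width: 0.0589
```

Call:
arm_command:
  increments: [0,0,0,0,0,-0.1,1,0,0,0,0,0,0,1]

```text
clock: 16.38
position: [0.4819, -0.0115, 0.1974]
ee_rot: [0.533, -0.531, -0.465, 0.466]
contact_force: [-5.5, 0.4, -1.3]
width: 0.0589
```

Call:
arm_command:
  increments: [0,0,0,0.15,0,0.15,1,0,0,0,0,0,0,1]

```text
clock: 16.62
position: [0.4816, -0.01, 0.1978]
ee_rot: [0.532, -0.532, -0.466, 0.466]
contact_force: [-3.4, -0.9, -2.5]
width: 0.0587
```

Call:
arm_command:
  increments: [0,0,0,0.1,0,0,1,0,0,0,0,0,0,1]

```text
clock: 16.88
position: [0.4817, -0.0095, 0.1978]
ee_rot: [-0.532, 0.532, 0.465, -0.466]
contact_force: [-3.7, -4.1, -0.9]
width: 0.0592
```

```bash
python3 - <<'E'
from h import *
s,_=st()
E
```

```text
t 16.88 p [ 0.4817 -0.0095  0.1978] xyaw 82.41 down [-0.    -0.001 -1.   ] F [-3.68 -4.15 -0.89] M [-0.73  0.64 -0.31] w 0.0592
```

Call:
arm_command:
  increments: [0,-0.003,0,0,0.1,0,1,0,0,0,0,0,0,1]

```text
clock: 17.12
position: [0.4817, -0.0097, 0.1969]
ee_rot: [-0.531, 0.532, 0.466, -0.467]
contact_force: [-4.2, -3.8, -0.8]
width: 0.0586
```

```bash
python3 - <<'E'
from h import *
s,_=st()
E
```

```text
t 17.12 p [ 0.4817 -0.0097  0.1969] xyaw 82.55 down [-0.001 -0.001 -1.   ] F [-4.18 -3.78 -0.81] M [-0.88  0.64 -0.4 ] w 0.0586
```

Call:
arm_command:
  increments: [0,0,0,0,0.05,0,1,0,0,0,0,0,0,1]

```text
clock: 17.38
position: [0.4817, -0.0096, 0.1969]
ee_rot: [-0.531, 0.532, 0.466, -0.467]
contact_force: [-5.3, -5.3, 3.6]
width: 0.0591
```

```bash
python3 - <<'E'
from h import *
s,_=st()
E
```

```text
t 17.38 p [ 0.4817 -0.0096  0.1969] xyaw 82.56 down [-0.    -0.001 -1.   ] F [-5.31 -5.34  3.61] M [-0.7   0.76 -0.35] w 0.0591
```

Call:
arm_command:
  increments: [0,0,0,0,0,0,0,0,0,0,0,0,0,0,0,0,0,0,0,0,0]

```text
clock: 17.75
position: [0.4826, -0.0089, 0.1966]
ee_rot: [-0.531, 0.532, 0.467, -0.466]
contact_force: [0.0, -0.9, 0.2]
width: 0.0852
```

Call:
arm_command:
  increments: [0,0,0,0,-2,0,0,0,0,0,0,-4,0,0,0,0,0,0,-4,4,0,0,0,0,0,-2,6,0,0,0,0,0,0,0,0]

```text
clock: 18.38
position: [0.3798, 0.0047, 0.3172]
ee_rot: [-0.531, 0.531, 0.467, -0.466]
contact_force: [0.8, -0.7, -0.3]
width: 0.0854
```

```bash
python3 - <<'E'
from h import *
st()
for i in range(2): vision.get_image("side")
for n in("side","scene","wrist"):
    np.save(n+'9.npy',vision.camera_params(n),allow_pickle=True)
    im=vision.get_image(n);cv2.imwrite(f"pics/{n}9.png",im[:,:,::-1])
st()
s=cv2.imread("pics/side9.png");c=cv2.imread("pics/scene9.png")
a=cv2.resize(s[245:285,285:360],None,fx=10,fy=10,interpolation=cv2.INTER_CUBIC)
cv2.imwrite("pics/a9.png",a)
cv2.imwrite("pics/c9.png",cv2.resize(c[220:290,250:330],None,fx=8,fy=8,interpolation=cv2.INTER_CUBIC))
E
```

```text
t 18.38 p [0.3798 0.0047 0.3172] xyaw 82.59 down [ 0.001  0.    -1.   ] F [ 0.75 -0.68 -0.26] M [ 0.05 -0.01  0.02] w 0.0854
t 18.62 p [0.3846 0.0036 0.3158] xyaw 82.56 down [ 0.  0. -1.] F [ 0.01 -0.58  0.31] M [0.01 0.03 0.05] w 0.0853
```

View pics/a9.png

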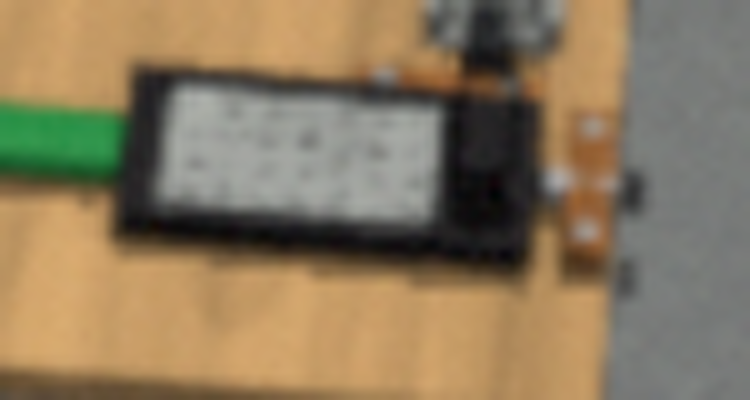

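View pics/c9.png

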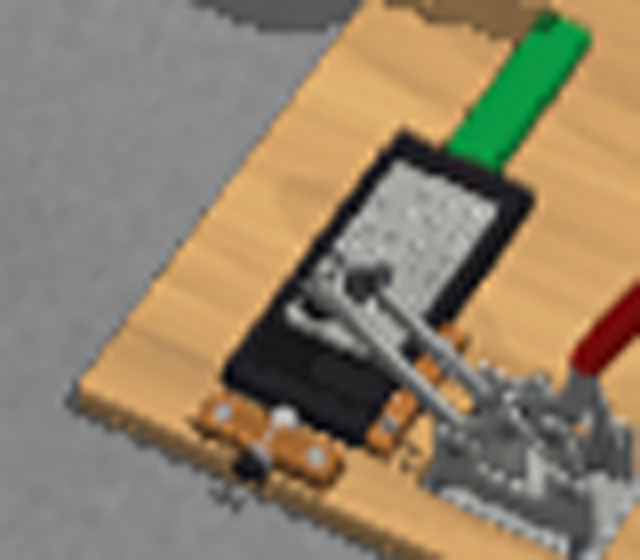

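View pics/wrist9.png

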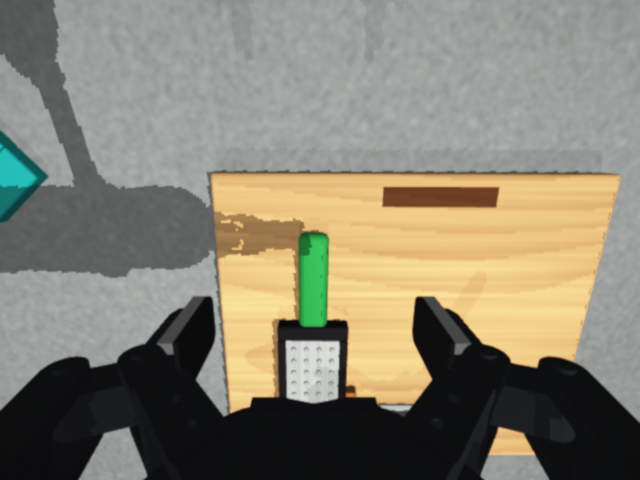

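Call:
arm_command:
  increments: [0,0.003,0,0.25,0,2.3,1,0,0,0,0,3,0,1,0,0,0,0,3,0,1,0,0,0,0,3,0,1,0,0,0,0,1.8,0,1,0,0,0,0,0.5,0,1,0,0,0,0,0,0,1]

```text
clock: 19.5
position: [0.3616, 0.0091, 0.2027]
ee_rot: [0.532, -0.532, -0.466, 0.466]
contact_force: [0.2, -0.4, 0.4]
width: 0.0002
```

```bash
python3 - <<'E'
from h import *
st()
n="wrist"
np.save(n+'10.npy',vision.camera_params(n),allow_pickle=True)
im=vision.get_image(n);cv2.imwrite(f"pics/{n}10.png",im[:,:,::-1])
s=vision.get_image("side")[:,:,::-1];cv2.imwrite("pics/a10.png",cv2.resize(s[180:300,230:370],None,fx=5,fy=5,interpolation=cv2.INTER_CUBIC))
E
```

```text
t 19.5 p [0.3616 0.0091 0.2027] xyaw 82.39 down [-0.001  0.    -1.   ] F [ 0.2  -0.37  0.43] M [-0.02 -0.02  0.01] w 0.0002
```

View pics/wrist10.png

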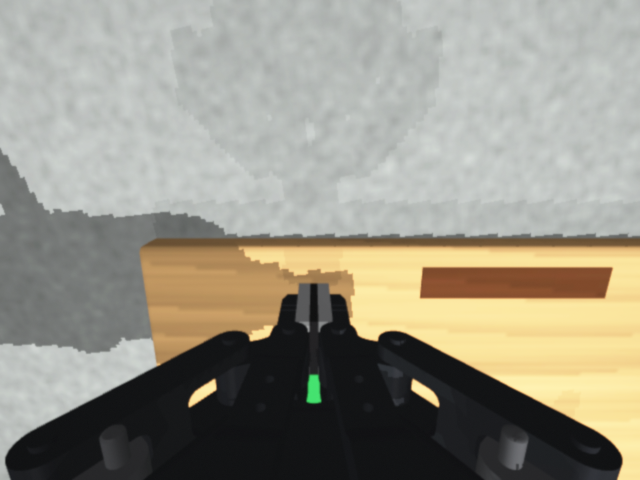

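View pics/a10.png

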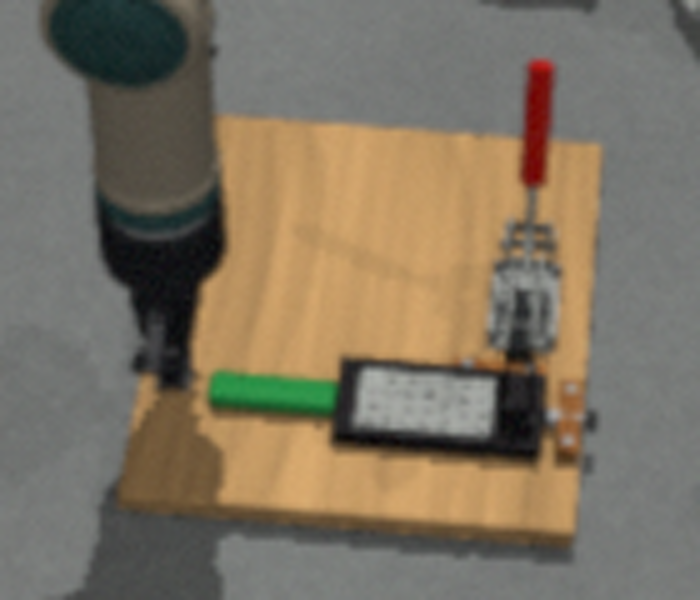

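Call:
arm_command:
  increments: [0,0,0,0,0.2,-0.3,1,0,0,0,0,0,-0.2,1,0,0,0,0,0,-0.1,1,0,0,0,0,0,0,1]

```text
clock: 20.1
position: [0.367, 0.0085, 0.2012]
ee_rot: [-0.532, 0.532, 0.466, -0.466]
contact_force: [-0.6, -0.3, -0.1]
width: -0.0004
```

Call:
arm_command:
  increments: [0,0,0,0,0,-0.15,1,0,0,0,0,0,0,1]

```text
clock: 20.35
position: [0.3685, 0.0083, 0.2011]
ee_rot: [-0.532, 0.532, 0.466, -0.466]
contact_force: [0.6, -0.4, -0.0]
width: 0.0001
```

Call:
arm_command:
  increments: [0,0,0,0,0,-0.15,1,0,0,0,0,0,0,1]

```text
clock: 20.6
position: [0.37, 0.0081, 0.2011]
ee_rot: [-0.532, 0.532, 0.466, -0.466]
contact_force: [0.1, 0.0, 0.1]
width: -0.0
```

Call:
arm_command:
  increments: [0,0,0,0,0,-0.15,1,0,0,0,0,0,0,1]

```text
clock: 20.85
position: [0.3714, 0.0079, 0.201]
ee_rot: [0.532, -0.532, -0.466, 0.466]
contact_force: [0.0, -1.0, -0.0]
width: -0.0001
```

Call:
arm_command:
  increments: [0,0,0,0,0,-0.15,1,0,0,0,0,0,0,1]

```text
clock: 21.1
position: [0.372, 0.0078, 0.2009]
ee_rot: [0.533, -0.531, -0.465, 0.466]
contact_force: [-2.3, 0.6, 1.4]
width: 0.0
```

```bash
python3 - <<'E'
from h import *
st()
E
```

```text
t 21.1 p [0.372  0.0078 0.2009] xyaw 82.4 down [-0.003  0.    -1.   ] F [-2.34  0.59  1.39] M [ 0.02  0.48 -0.05] w 0.0
```

Touching. Push a little more to ~6 N and see if it is firm.

Call:
arm_command:
  increments: [0,0,0,0,0,-0.1,1,0,0,0,0,0,0,1]

```text
clock: 21.35
position: [0.3723, 0.0078, 0.2008]
ee_rot: [0.533, -0.531, -0.465, 0.467]
contact_force: [-4.9, 1.0, 3.6]
width: 0.0
```

Call:
arm_command:
  increments: [0,0,0,0,0,-0.1,1,0,0,0,0,0,0,1]

```text
clock: 21.6
position: [0.3727, 0.0078, 0.2007]
ee_rot: [0.534, -0.53, -0.464, 0.467]
contact_force: [-7.0, -0.2, 6.2]
width: 0.0001
```

```bash
python3 - <<'E'
from h import *
st()
E
```

```text
t 21.6 p [0.3727 0.0078 0.2007] xyaw 82.41 down [-0.006  0.001 -1.   ] F [-7.01 -0.23  6.24] M [0.03 1.1  0.04] w 0.0001
```

```bash
python3 - <<'E'
from h import *
W=np.load('wrist9.npy',allow_pickle=True).item()
q=[.4887,.0727,-.1335]
def tob(X): return pose([np.r_[X[:2]-q[:2],X[2]]],[0,0],-q[2])[0]*1000
for uv,z in(((211,172),.022),((619,176),.022),((279,323),.036),((347,323),.036),((280,400),.036),((345.5,400),.036),((348,386),.032),((356,386),.032)): print(uv,tob(ray(W,uv,z)).round(1))
s=cv2.imread('pics/wrist9.png');cv2.imwrite('pics/h.png',cv2.resize(s[220:410,260:370],None,fx=3*1.4,fy=3,interpolation=cv2.INTER_CUBIC))
E
```

```text
(211, 172) [-141.7 -160.3   22. ]
(619, 176) [-139.6  154.4   22. ]
(279, 323) [ -19.4 -109.8   36. ]
(347, 323) [-19.6 -53.2  36. ]
(280, 400) [  58.3 -110.9   36. ]
(345.5, 400) [ 58.1 -52.1  36. ]
(348, 386) [ 46.4 -49.8  32. ]
(356, 386) [ 46.4 -42.6  32. ]
```

View pics/h.png

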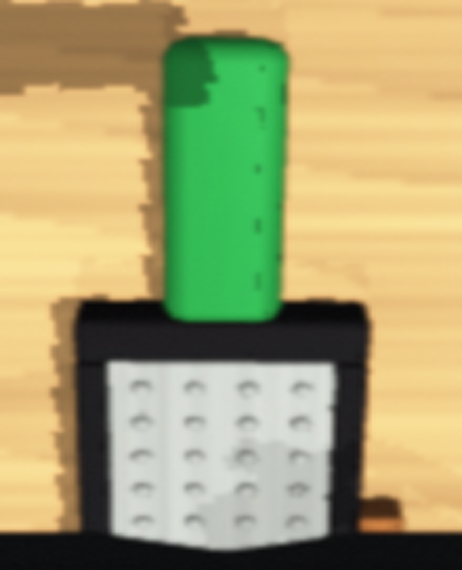

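Call:
arm_command:
  increments: [0,0,0,0,0,0.8,1,0,0,0,0,-2,1,1,0,0,0,0,0,0,1]

```text
clock: 21.98
position: [0.3575, 0.0098, 0.2219]
ee_rot: [-0.531, 0.533, 0.467, -0.465]
contact_force: [0.2, -1.3, -0.3]
width: 0.0004
```

```bash
python3 - <<'E'
from h import *
S=vision.camera_params('side');C=vision.camera_params('scene')
print('mill base',ray(S,(284,158),0),'mill top',ray(S,(283,116),.194), ray(C,(480,297),0),ray(C,(491,247),.194))
print('dish',ray(S,(342,160),.032),ray(C,(434,328),.032)); print('spat',ray(S,(270,171),0.01),ray(C,(448,265),.01))
q=[.4887,.0727,-.1335]
def tri(us,uc):
    r=least_squares(lambda X:np.r_[proj(S,X[None])[0]-us,proj(C,X[None])[0]-uc],[.55,.1,.1]);return r.x,r.fun
def tob(X): return pose([np.r_[X[:2]-q[:2],X[2]]],[0,0],-q[2])[0]*1000
for n,us,uc in(("tip",(540,62),(422,266)),("gripbase",(535,185),(367,330)),):
    X,r=tri(up(us,5,(230,180)),up(uc,5,(250,200)));print(n,X.round(4),tob(X).round(1))
for b in ([97,20,200],[97,118,73.5]): print(pose([np.array(b)/1000],q[:2],q[2]))
E
```

```text
mill base [4.25477009e-01 4.90152611e-01 2.22044605e-16] mill top [0.42731365 0.49149412 0.194     ] [ 4.54261094e-01  5.28090555e-01 -2.22044605e-16] [0.4244684  0.50905291 0.194     ]
dish [0.63511551 0.43895812 0.032     ] [0.62113962 0.43007206 0.032     ]
spat [0.37478019 0.41254474 0.01      ] [0.38426843 0.41478013 0.01      ]
tip [0.5917 0.1255 0.1917] [ 95.1  66.1 191.7]
gripbase [0.5899 0.094  0.1143] [ 97.5  34.5 114.3]
[[0.58749898 0.07961097 0.2       ]]
[[0.60054315 0.17673898 0.0735    ]]
```

Call:
arm_command:
  increments: [0,0,0,0,-4.2,0,1,0,0,0,0,-4.2,0,1,0,0,0,0,-4.2,-2,1,0,0,0,1.9,0,-4,1,0,0,0,1.9,0,-4.5,1,0,0,0,1.9,0,-4.5,1,0,0,0,1.9,0,-4,1,0,0,0,1.9,0,-2.9,1]

```text
clock: 22.98
position: [0.5893, 0.0754, 0.3459]
ee_rot: [-0.532, 0.533, 0.466, -0.465]
contact_force: [-0.8, 0.1, -0.2]
width: -0.0
```

```bash
cat >> h.py <<'E'
Q=[.4887,.0727,-.1335]
def bst():
    s,R=st(); X=s['position'];b=pose([np.r_[X[:2]-Q[:2],X[2]]],[0,0],-Q[2])[0]*1000
    f=s['contact_force'];g=pose([f],[0,0],-Q[2])[0]
    print('board TCP',b.round(1),'tipz',round(b[2]-173,1),'Fb',g.round(2)); return b
E
python3 - <<'E'
from h import *
bst()
s=vision.get_image("side")[:,:,::-1];cv2.imwrite("pics/a11.png",cv2.resize(s[130:300,230:370],None,fx=4,fy=3.5,interpolation=cv2.INTER_CUBIC))
s=vision.get_image("scene")[:,:,::-1];cv2.imwrite("pics/c11.png",cv2.resize(s[180:300,260:390],None,fx=5,fy=5,interpolation=cv2.INTER_CUBIC))
bst()
E
```

```text
t 22.98 p [0.5893 0.0754 0.3459] xyaw 82.38 down [ 0.002  0.    -1.   ] F [-0.8   0.12 -0.15] M [-0.03 -0.02 -0.03] w -0.0
board TCP [ 99.4  16.1 345.9] tipz 172.9 Fb [-0.81  0.01 -0.15]
t 23.07 p [0.5905 0.0761 0.3457] xyaw 82.45 down [ 0.004  0.001 -1.   ] F [-0.72  0.27 -0.36] M [-0.03 -0.01 -0.  ] w 0.0002
board TCP [100.4  16.9 345.7] tipz 172.7 Fb [-0.75  0.17 -0.36]
```

View pics/a11.png

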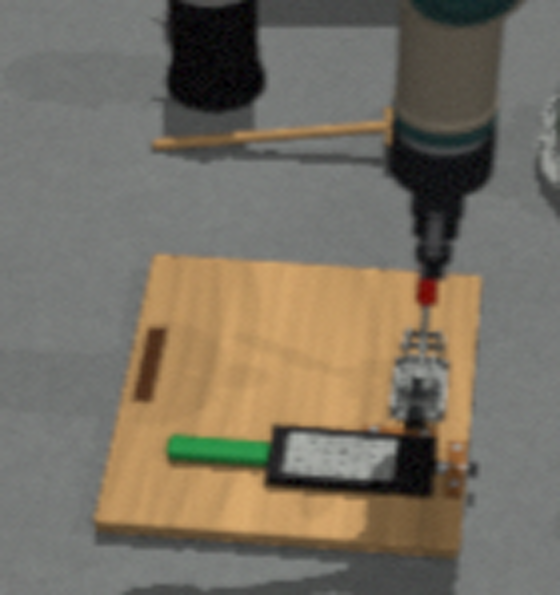

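View pics/c11.png

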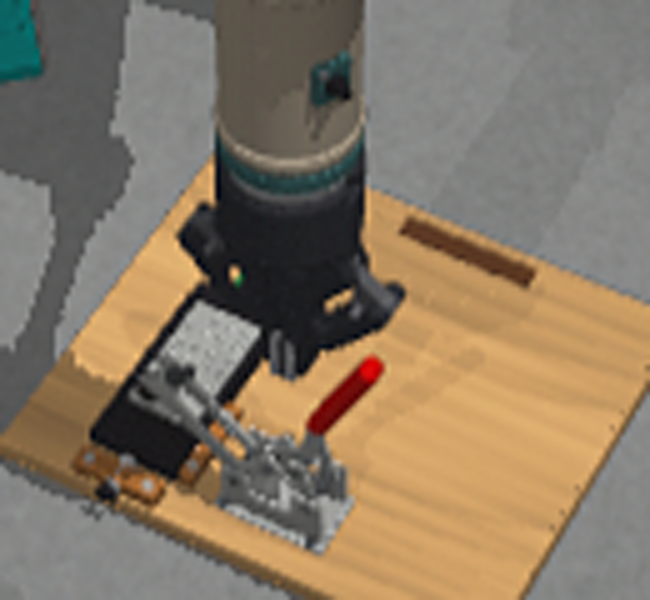

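Call:
arm_command:
  increments: [0,0,0,0.7,-0.9,0.3,1,0,0,0,0.7,0,0,1,0,0,0,0,0,0,1]

```text
clock: 23.45
position: [0.5848, 0.0896, 0.3566]
ee_rot: [-0.532, 0.532, 0.466, -0.466]
contact_force: [0.5, -0.3, -0.4]
width: -0.0004
```

Call:
arm_command:
  increments: [0,0,0,0.3,0,0,1,0,0,0,0.2,0,0,1,0,0,0,0,0,0,1]

```text
clock: 23.82
position: [0.5861, 0.0942, 0.3561]
ee_rot: [0.532, -0.532, -0.466, 0.466]
contact_force: [0.2, -0.1, -0.6]
width: 0.0001
```

```bash
python3 - <<'E'
from h import *
bst()
E
```

```text
t 23.82 p [0.5861 0.0942 0.3561] xyaw 82.39 down [ 0.  0. -1.] F [ 0.23 -0.1  -0.58] M [-0.08  0.04 -0.02] w 0.0001
board TCP [ 93.6  34.3 356.1] tipz 183.1 Fb [ 0.25 -0.07 -0.58]
```

Call:
arm_command:
  increments: [0,0,0,0.3,0,-0.3,1,0,0,0,0.2,0,0,1,0,0,0,0,0,0,1]

```text
clock: 24.2
position: [0.5899, 0.0989, 0.356]
ee_rot: [0.532, -0.532, -0.466, 0.466]
contact_force: [0.4, 0.5, -0.1]
width: 0.0
```

```bash
python3 - <<'E'
from h import *
bst()
s=vision.get_image("scene")[:,:,::-1];cv2.imwrite("pics/c12.png",cv2.resize(s[180:300,260:390],None,fx=5,fy=5,interpolation=cv2.INTER_CUBIC))
E
```

```text
t 24.2 p [0.5899 0.0989 0.356 ] xyaw 82.4 down [-0.  0. -1.] F [ 0.45  0.48 -0.06] M [-0.04  0.03 -0.  ] w 0.0
board TCP [ 96.8  39.4 356. ] tipz 183.0 Fb [ 0.38  0.54 -0.06]
```

View pics/c12.png

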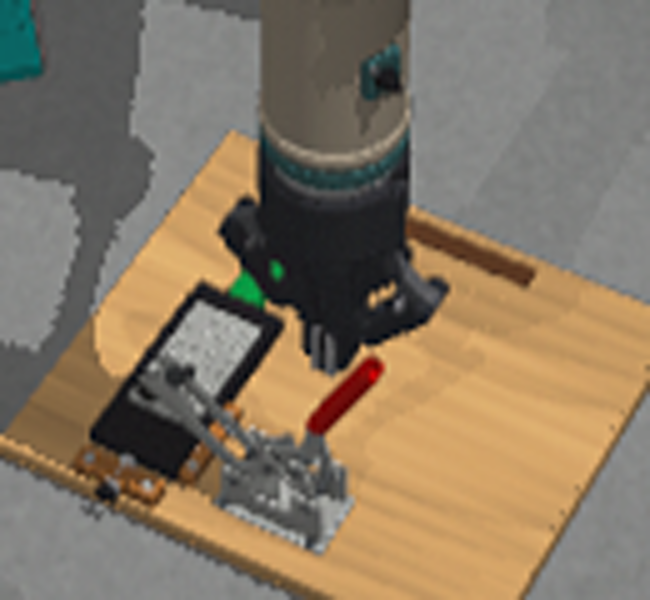

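Call:
arm_command:
  increments: [0,0,0,0.2,0,0,1,0,0,0,0.2,0,0,1,0,0,0,0,0,0,1]

```text
clock: 24.62
position: [0.5903, 0.1029, 0.3561]
ee_rot: [0.532, -0.532, -0.466, 0.466]
contact_force: [0.4, -0.7, 0.0]
width: -0.0001
```

Call:
arm_command:
  increments: [0,0,0,0.2,0,0,1,0,0,0,0.2,0,0,1,0,0,0,0,0,0,1]

```text
clock: 25.0
position: [0.5908, 0.1066, 0.356]
ee_rot: [-0.532, 0.532, 0.466, -0.466]
contact_force: [0.4, -1.1, -0.7]
width: -0.0002
```

```bash
python3 - <<'E'
from h import *
bst()
E
```

```text
t 25.0 p [0.5908 0.1066 0.356 ] xyaw 82.4 down [-0. -0. -1.] F [ 0.37 -1.09 -0.74] M [-0.25  0.01 -0.03] w -0.0002
board TCP [ 96.7  47.2 356. ] tipz 183.0 Fb [ 0.51 -1.03 -0.74]
```

```bash
python3 - <<'E'
import numpy as np
p=None
for th in [65,60,55,50,45,40,35,30,25,20,15,10,5,0,-5]:
    f=(65-th)/70; P=np.array([8-16*f,70+8*f]); t=np.radians(th)
    c=P+122*np.array([np.cos(t),np.sin(t)])+6.5*np.array([-np.sin(t),np.cos(t)])
    g=P+126*np.array([np.cos(t),np.sin(t)])
    d=np.zeros(2) if p is None else c-p; p=c
    print(th,'corner',c.round(1),'TCP y',(c[0]-7).round(1),'z',(c[1]+173).round(1),'d',d.round(1),'gripz',g[1].round(1))
E
```

```text
65 corner [ 53.7 183.3] TCP y 46.7 z 356.3 d [0. 0.] gripz 184.2
60 corner [ 62.2 179.5] TCP y 55.2 z 352.5 d [ 8.6 -3.8] gripz 179.7
55 corner [ 70.4 174.8] TCP y 63.4 z 347.8 d [ 8.1 -4.7] gripz 174.4
50 corner [ 78.  169.3] TCP y 71.0 z 342.3 d [ 7.6 -5.5] gripz 168.2
45 corner [ 85.1 163.1] TCP y 78.1 z 336.1 d [ 7.1 -6.2] gripz 161.4
40 corner [ 91.6 156.3] TCP y 84.6 z 329.3 d [ 6.5 -6.9] gripz 153.8
35 corner [ 97.4 148.7] TCP y 90.4 z 321.7 d [ 5.8 -7.5] gripz 145.7
30 corner [102.4 140.6] TCP y 95.4 z 313.6 d [ 5.1 -8.1] gripz 137.0
25 corner [106.7 132. ] TCP y 99.7 z 305.0 d [ 4.3 -8.6] gripz 127.8
20 corner [110.1 123. ] TCP y 103.1 z 296.0 d [ 3.5 -9. ] gripz 118.2
15 corner [112.7 113.6] TCP y 105.7 z 286.6 d [ 2.6 -9.4] gripz 108.3
10 corner [114.4 103.9] TCP y 107.4 z 276.9 d [ 1.7 -9.7] gripz 98.2
5 corner [115.3  94. ] TCP y 108.3 z 267.0 d [ 0.8 -9.9] gripz 87.8
0 corner [115.1  83.9] TCP y 108.1 z 256.9 d [ -0.1 -10. ] gripz 77.4
-5 corner [114.1  73.8] TCP y 107.1 z 246.8 d [ -1.  -10.1] gripz 67.0
```

Call:
arm_command:
  increments: [0,0,0,0.45,0.19,0,1,0,0,0,0.45,0.19,0,1,0,0,0,0.4,0.24,0,1,0,0,0,0.4,0.24,0,1,0,0,0,0.38,0.28,0,1,0,0,0,0.38,0.28,0,1,0,0,0,0,0,0,1]

```text
clock: 25.88
position: [0.5941, 0.1317, 0.3416]
ee_rot: [0.532, -0.532, -0.466, 0.465]
contact_force: [0.0, 0.3, 0.6]
width: -0.0001
```

```bash
python3 - <<'E'
from h import *
bst()
s=vision.get_image("scene")[:,:,::-1];cv2.imwrite("pics/c13.png",cv2.resize(s[180:300,260:390],None,fx=5,fy=5,interpolation=cv2.INTER_CUBIC))
E
```

```text
t 25.88 p [0.5941 0.1317 0.3416] xyaw 82.4 down [ 0.     0.001 -1.   ] F [0.05 0.32 0.62] M [-0.03  0.06  0.07] w -0.0001
board TCP [ 96.6  72.5 341.6] tipz 168.6 Fb [0.   0.32 0.62]
```

View pics/c13.png

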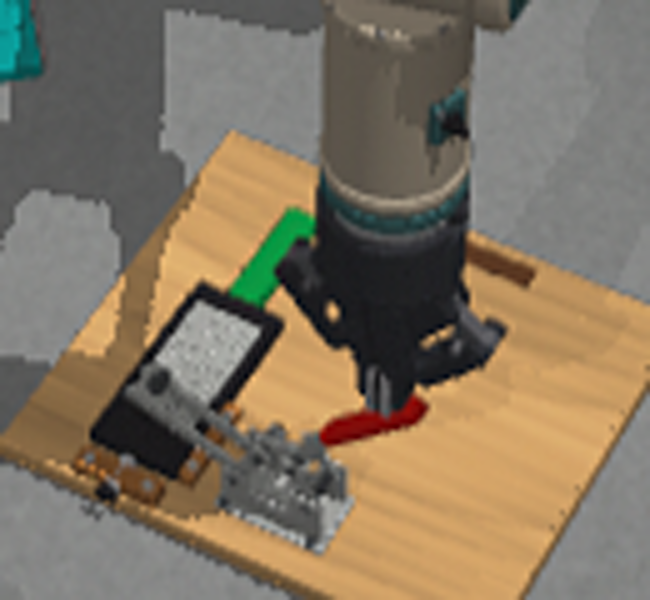

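Call:
arm_command:
  increments: [0,0,0,0.34,0.3,0,1,0,0,0,0.34,0.32,0,1,0,0,0,0.33,0.34,0,1,0,0,0,0.32,0.35,0,1,0,0,0,0.29,0.37,0,1,0,0,0,0.29,0.37,0,1,0,0,0,0,0,0,1]

```text
clock: 26.8
position: [0.5966, 0.1506, 0.3209]
ee_rot: [0.532, -0.532, -0.466, 0.466]
contact_force: [0.1, 0.6, 0.2]
width: -0.0
```

```bash
python3 - <<'E'
from h import *
bst()
s=vision.get_image("scene")[:,:,::-1];cv2.imwrite("pics/c14.png",cv2.resize(s[180:300,260:390],None,fx=5,fy=5,interpolation=cv2.INTER_CUBIC))
E
```

```text
t 26.8 p [0.5966 0.1506 0.3209] xyaw 82.4 down [-0.     0.001 -1.   ] F [0.11 0.59 0.19] M [-0.04  0.02  0.01] w -0.0
board TCP [ 96.5  91.5 320.9] tipz 147.9 Fb [0.03 0.6  0.19]
```

View pics/c14.png

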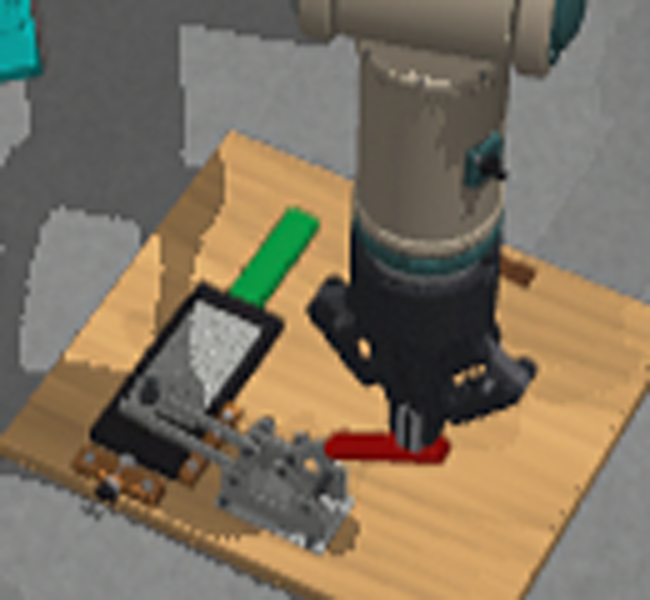

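Call:
arm_command:
  increments: [0,0,0,0.26,0.4,0,1,0,0,0,0.25,0.4,0,1,0,0,0,0.22,0.43,0,1,0,0,0,0.21,0.43,0,1,0,0,0,0,0,0,1]

```text
clock: 27.48
position: [0.5979, 0.1592, 0.3046]
ee_rot: [-0.532, 0.532, 0.466, -0.466]
contact_force: [0.5, -2.8, 1.2]
width: 0.0003
```

```bash
python3 - <<'E'
from h import *
bst()
E
```

```text
t 27.48 p [0.5979 0.1592 0.3046] xyaw 82.4 down [-0.    -0.001 -1.   ] F [ 0.51 -2.75  1.22] M [-0.41  0.01 -0.02] w 0.0003
board TCP [ 96.7 100.3 304.6] tipz 131.6 Fb [ 0.87 -2.66  1.22]
```

Call:
arm_command:
  increments: [0,0,0,0,0.4,0,1,0,0,0,0.05,0.4,0,1,0,0,0,0,0,0,1]

```text
clock: 27.85
position: [0.598, 0.1608, 0.2972]
ee_rot: [0.533, -0.532, -0.467, 0.465]
contact_force: [-1.4, 1.8, 4.8]
width: -0.0
```

```bash
python3 - <<'E'
from h import *
bst()
s=vision.get_image("scene")[:,:,::-1];cv2.imwrite("pics/c15.png",cv2.resize(s[180:300,260:390],None,fx=5,fy=5,interpolation=cv2.INTER_CUBIC))
E
```

```text
t 27.85 p [0.598  0.1608 0.2972] xyaw 82.36 down [ 0.001  0.003 -1.   ] F [-1.37  1.82  4.79] M [ 0.21  0.03 -0.02] w -0.0
board TCP [ 96.6 101.9 297.2] tipz 124.2 Fb [-1.6   1.62  4.79]
```

View pics/c15.png

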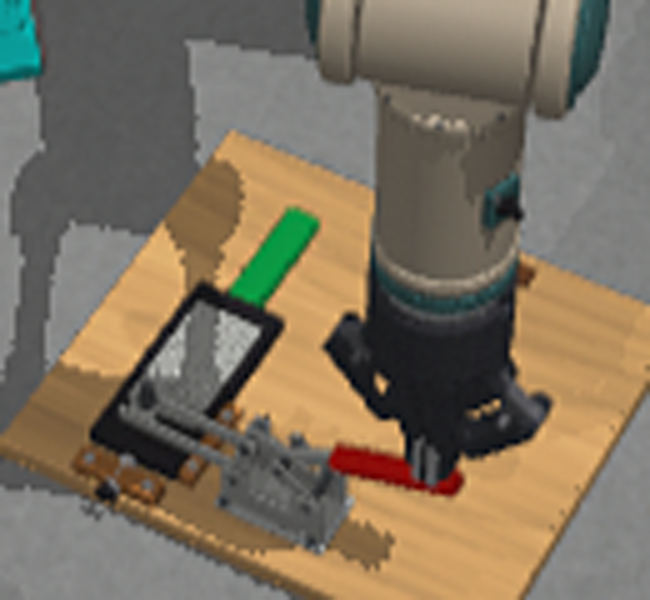

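Call:
arm_command:
  increments: [0,0,0,0.08,0.25,0,1,0,0,0,0.08,0.25,0,1,0,0,0,0,0,0,1]

```text
clock: 28.28
position: [0.5983, 0.1622, 0.2923]
ee_rot: [0.532, -0.532, -0.467, 0.465]
contact_force: [0.1, 2.2, 5.6]
width: 0.0001
```

Call:
arm_command:
  increments: [0,0,0,0.07,0.25,0,1,0,0,0,0.07,0.25,0,1,0,0,0,0,0,0,1]

```text
clock: 28.65
position: [0.5985, 0.1636, 0.2872]
ee_rot: [0.532, -0.532, -0.467, 0.465]
contact_force: [-1.5, 2.0, 3.3]
width: 0.0002
```

```bash
python3 - <<'E'
from h import *
bst()
E
```

```text
t 28.65 p [0.5985 0.1636 0.2872] xyaw 82.37 down [ 0.001  0.002 -1.   ] F [-1.45  2.01  3.33] M [ 0.37  0.06 -0.03] w 0.0002
board TCP [ 96.7 104.7 287.2] tipz 114.2 Fb [-1.71  1.8   3.33]
```

Call:
arm_command:
  increments: [0,0,0,0.05,0.25,0,1,0,0,0,0.05,0.25,0,1,0,0,0,0,0,0,1]

```text
clock: 29.02
position: [0.5986, 0.1642, 0.2818]
ee_rot: [0.532, -0.532, -0.466, 0.465]
contact_force: [0.8, 1.7, 3.2]
width: 0.0
```

Call:
arm_command:
  increments: [0,0,0,0.05,0.25,0,1,0,0,0,0.04,0.25,0,1,0,0,0,0,0,0,1]

```text
clock: 29.4
position: [0.5986, 0.1645, 0.2762]
ee_rot: [-0.532, 0.532, 0.466, -0.466]
contact_force: [0.8, 1.2, 1.7]
width: 0.0001
```

Call:
arm_command:
  increments: [0,0,0,0.04,0.25,0,1,0,0,0,0.03,0.25,0,1,0,0,0,0,0,0,1]

```text
clock: 29.78
position: [0.5984, 0.1651, 0.2711]
ee_rot: [0.532, -0.532, -0.465, 0.466]
contact_force: [0.1, 0.5, 0.8]
width: 0.0001
```

```bash
python3 - <<'E'
from h import *
bst()
s=vision.get_image("scene")[:,:,::-1];cv2.imwrite("pics/c16.png",cv2.resize(s[180:300,260:390],None,fx=5,fy=5,interpolation=cv2.INTER_CUBIC))
E
```

```text
t 29.77 p [0.5984 0.1651 0.2711] xyaw 82.4 down [-0.001 -0.001 -1.   ] F [0.13 0.51 0.79] M [ 0.03  0.02 -0.03] w 0.0001
board TCP [ 96.4 106.2 271.1] tipz 98.1 Fb [0.06 0.52 0.79]
```

View pics/c16.png

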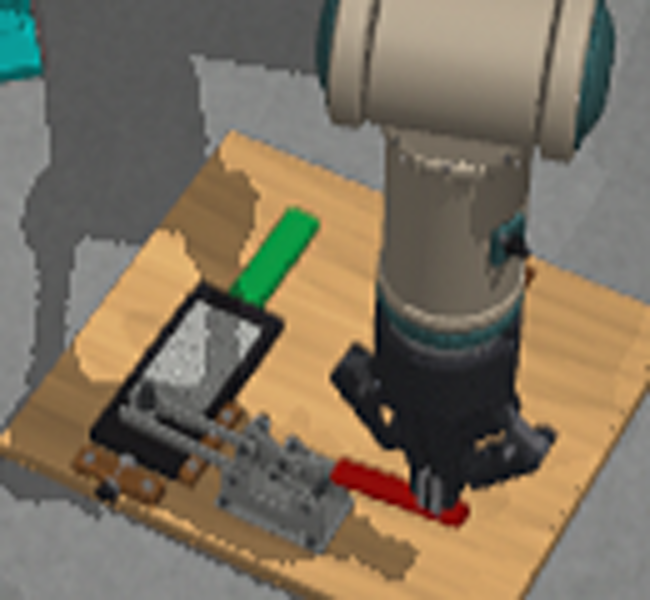

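Call:
arm_command:
  increments: [0,0,0,0.02,0.25,0,1,0,0,0,0,0.25,0,1,0,0,0,0,0,0,1]

```text
clock: 30.2
position: [0.5985, 0.1655, 0.2663]
ee_rot: [0.532, -0.532, -0.465, 0.466]
contact_force: [0.6, -0.1, 0.6]
width: 0.0002
```

Call:
arm_command:
  increments: [0,0,0,0,0.25,0,1,0,0,0,0,0.25,0,1,0,0,0,0,0,0,1]

```text
clock: 30.58
position: [0.5986, 0.1656, 0.2615]
ee_rot: [0.532, -0.532, -0.466, 0.466]
contact_force: [0.2, 0.3, 1.3]
width: 0.0001
```

Call:
arm_command:
  increments: [0,0,0,-0.02,0.25,0,1,0,0,0,-0.02,0.25,0,1,0,0,0,0,0,0,1]

```text
clock: 30.95
position: [0.5985, 0.1651, 0.2565]
ee_rot: [0.532, -0.532, -0.466, 0.466]
contact_force: [0.4, 0.1, -0.4]
width: 0.0002
```

```bash
python3 - <<'E'
from h import *
bst()
s=vision.get_image("scene")[:,:,::-1];cv2.imwrite("pics/c17.png",cv2.resize(s[180:300,260:390],None,fx=5,fy=5,interpolation=cv2.INTER_CUBIC))
E
```

```text
t 30.95 p [0.5985 0.1651 0.2565] xyaw 82.39 down [-0.001 -0.    -1.   ] F [ 0.36  0.15 -0.43] M [ 0.02 -0.01 -0.01] w 0.0002
board TCP [ 96.6 106.2 256.5] tipz 83.5 Fb [ 0.34  0.19 -0.43]
```

View pics/c17.png

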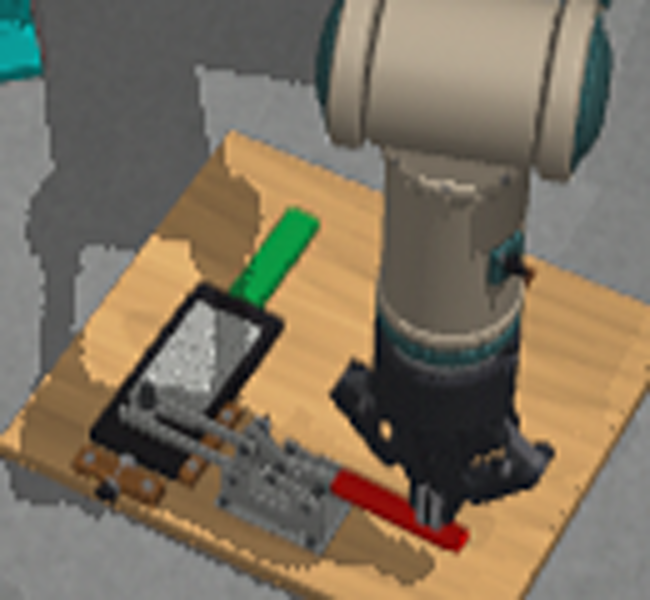

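Call:
arm_command:
  increments: [0,0,0,-0.02,0.25,0,1,0,0,0,-0.02,0.25,0,1,0,0,0,0,0,0,1]

```text
clock: 31.38
position: [0.5985, 0.1647, 0.2514]
ee_rot: [0.532, -0.532, -0.466, 0.466]
contact_force: [0.0, -0.1, -0.2]
width: 0.0001
```

Call:
arm_command:
  increments: [0,0,0,0,0.15,0,1,0,0,0,0,0.1,0,1,0,0,0,0,0,0,1]

```text
clock: 31.75
position: [0.5985, 0.1648, 0.2492]
ee_rot: [0.532, -0.532, -0.466, 0.466]
contact_force: [0.2, -0.3, 0.3]
width: 0.0
```

Call:
arm_command:
  increments: [0,0,0,0,0.1,0,1,0,0,0,0,0,0,1]

```text
clock: 32.0
position: [0.5985, 0.1648, 0.2482]
ee_rot: [0.532, -0.532, -0.466, 0.466]
contact_force: [1.4, 0.4, -0.2]
width: -0.0001
```

```bash
python3 - <<'E'
from h import *
bst()
E
```

```text
t 32.0 p [0.5985 0.1648 0.2482] xyaw 82.39 down [-0.  0. -1.] F [ 1.41  0.39 -0.18] M [ 0.02 -0.01  0.03] w -0.0001
board TCP [ 96.6 105.9 248.2] tipz 75.2 Fb [ 1.35  0.57 -0.18]
```

Call:
arm_command:
  increments: [0,0,0,0,0.1,0,1,0,0,0,0,0,0,1]

```text
clock: 32.25
position: [0.5987, 0.1648, 0.2475]
ee_rot: [-0.532, 0.532, 0.466, -0.466]
contact_force: [0.4, -0.3, 1.0]
width: 0.0001
```

Call:
arm_command:
  increments: [0,0,0,0,0.1,0,1,0,0,0,0,0,0,1]

```text
clock: 32.5
position: [0.5986, 0.1648, 0.2469]
ee_rot: [-0.532, 0.532, 0.466, -0.465]
contact_force: [-0.8, -0.0, 5.5]
width: -0.0003
```

Call:
arm_command:
  increments: [0,0,0,0,0.1,0,1,0,0,0,0,0,0,1]

```text
clock: 32.75
position: [0.5986, 0.1648, 0.2464]
ee_rot: [-0.532, 0.532, 0.466, -0.465]
contact_force: [-1.9, -0.1, 7.5]
width: -0.0004
```

Call:
arm_command:
  increments: [0,0,0,0,-1,0,1,0,0,0,0,-4,0,1,0,0,0,0,-5,0,1,0,0,0,0,-5,3,1,0,0,0,0,0,5,1,0,0,0,0,0,5,1,0,0,0,0,0,5,1,0,0,0,0,0,0,1]

```text
clock: 33.75
position: [0.4165, 0.1887, 0.3955]
ee_rot: [0.532, -0.531, -0.466, 0.467]
contact_force: [0.6, -0.1, 0.1]
width: -0.0002
```

```bash
python3 - <<'E'
from h import *
bst()
for n in("side","scene"):
    im=vision.get_image(n);cv2.imwrite(f"pics/{n}18.png",im[:,:,::-1])
s=cv2.imread("pics/side18.png");c=cv2.imread("pics/scene18.png")
cv2.imwrite("pics/a18.png",cv2.resize(s[195:295,270:370],None,fx=6,fy=6,interpolation=cv2.INTER_CUBIC))
cv2.imwrite("pics/c18.png",cv2.resize(c[220:320,250:370],None,fx=6,fy=6,interpolation=cv2.INTER_CUBIC))
E
```

```text
t 33.75 p [0.4165 0.1887 0.3955] xyaw 82.5 down [-0.002  0.    -1.   ] F [ 0.57 -0.14  0.13] M [ 0.   -0.05 -0.03] w -0.0002
board TCP [-87.  105.4 395.5] tipz 222.5 Fb [ 0.59 -0.06  0.13]
```

View pics/a18.png

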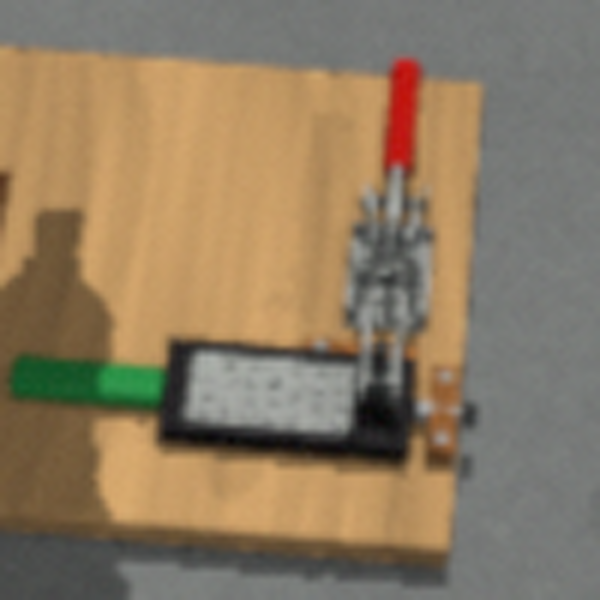

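View pics/c18.png

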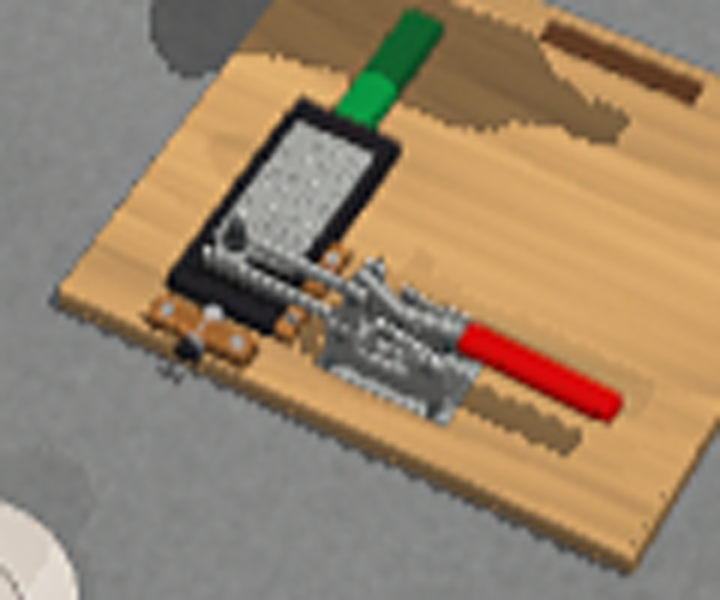

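View pics/scene18.png

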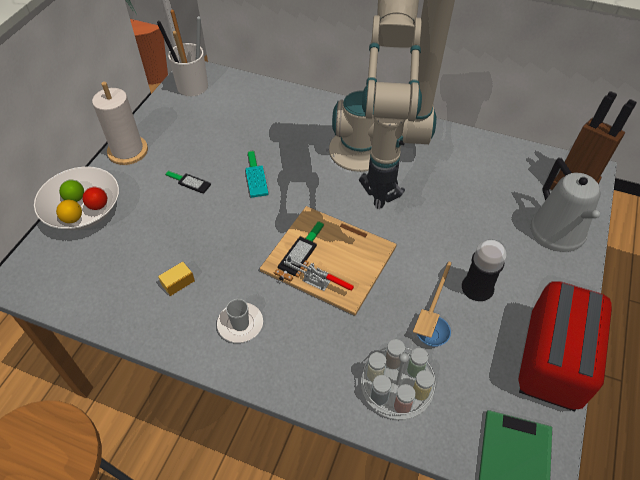

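```bash
python3 - <<'E'
from h import *
S=vision.camera_params('side');C=vision.camera_params('scene')
X=least_squares(lambda X:np.r_[proj(S,X[None])[0]-up((405,62),6,(270,195)),proj(C,X[None])[0]-up((618,408),6,(250,220))],[.6,.2,.07]).x
tob=lambda X: pose([np.r_[X[:2]-Q[:2],X[2]]],[0,0],-Q[2])[0]*1000
print('grip tip',tob(X).round(1))
a=cv2.imread('pics/side9.png');b=cv2.imread('pics/side18.png')
g=lambda i:cv2.cvtColor(i,cv2.COLOR_BGR2GRAY).astype(np.float32)
print('plate shift px',cv2.phaseCorrelate(g(a)[256:268,302:328].copy(),g(b)[256:268,302:328].copy()))
r=np.hstack([cv2.resize(i[245:285,325:355],None,fx=12,fy=12,interpolation=cv2.INTER_CUBIC) for i in(a,b)]);cv2.imwrite('pics/cmp.png',r)
W=vision.camera_params('wrist');cv2.imwrite('pics/wrist18.png',vision.get_image('wrist')[:,:,::-1])
E
```

```text
grip tip [ 94.7 127.3  67.6]
plate shift px ((0.5477329255554899, 0.042573535897859394), 0.9700889270982624)
```

View pics/cmp.png

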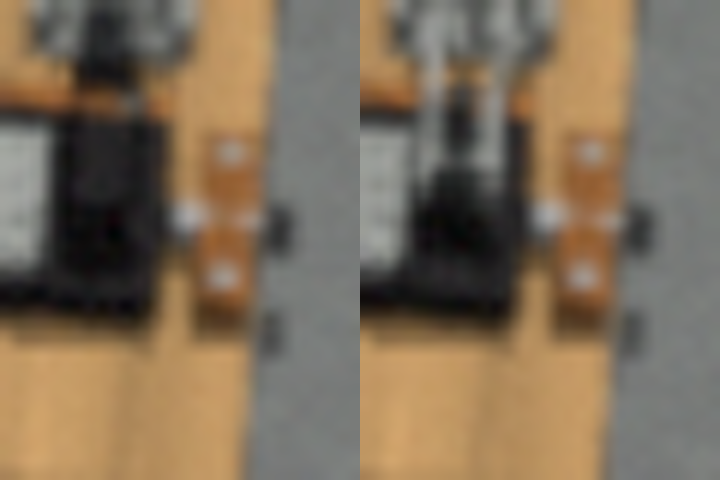

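```bash
python3 - <<'E'
from h import *
from rig import ticket
print(ticket.sign_off()); st()
E
```

```text
the job is handed in; nothing more can be done
None
the job is handed in; nothing more can be done
```

The grater is clamped in its corner, teeth up with its handle towards the robot, and I handed the job in at about 34 s. One push went slightly over the force limit on the way.

- **Placing:** I laid the larger black grater on the board in front of the clamp and slid its head in under the raised pad. I felt the stop screw and the fence at about 5 N each, then let go. A push of up to 7 N on the handle's end came up firm. The side camera shows the plate about 1 mm further in at the last check than just after I let go, so I take it that this push closed a small remaining gap.
- **Clamping:** I pushed the red handle past its dead point, with up to about 6 N on the way. I followed it down until it was firm on its stop at about 7.5 N, then lifted clear.
- **Last checks:** The handle's tip measures board (95, 127, 68) mm, about where it should be when shut. The pad is down on the head, and the arm is clear of everything. Nothing else in the scene picture appears to have moved.

**What did not go cleanly:**
- **Force limit:** On the first slide along the fence the grater jammed. For one step the push along the board reached about 15 N (15.6 N on the sensor's x axis; about 20 N in all with the side and upward forces). I backed off and went in again with the grater held just clear of the fence and board.
- **Fence contact:** I judged this from the force felt and the pictures, and did not push on that side again after letting go.

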